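# Press the new brake pad home in the vise-held caliper and hold it for the pin

### The arm

A 6-joint arm with a two-finger parallel gripper is mounted at the origin on the work surface. World frame = base frame: x ahead of the robot, y to its left, z up, the work surface at z = 0. Lengths are in m, angles in rad, forces in N, time in s.
With the tool pointing down it reaches from about 0.4 to 0.925 m from the base axis. Payload 3.4 kg.
Tool frame: the origin (TCP) lies at the very end of the fingers, on their centre line; the grasp point (between the pads) lies 19 mm behind it (env.grasp_offset is the distance from the TCP to the grasp point, in m); z points along the fingers, y is the direction in which the jaws open and shut (so a half turn about z gives the same grasp; the last joint's range is limited). The gripper opens to 85 mm and grips with 20 to 120 N. Pads are 22 mm wide; open, the fingers measure 114 mm over their backs; the gripper's body (76 mm by 85 mm) begins 54 mm behind the grasp point. The pads swing forward as they close: fully open they stand 13 mm farther back than shut.
Start: joints at [-1.308, 0.307, 1.506, -0, 1.328, -0.073], TCP at [0.19, -0.543, 0.209] pointing down, gripper open.
Joint ranges: [-3.12, 3.12], [-1.05, 2.28], [0.14, 2.33], [-1.42, 4.57], [0.1, 2.73], [-2.68, 2.68]. Speed limits (rad/s): [2.57, 2.57, 3.14, 3.14, 3.14, 3.14].

### API

Orientations are given as a unit quaternion [w, x, y, z].
In Python, from cell import env gives the robot as it stands.
- The arm moves only by the tool move_arm, never from a script. Its argument "motion" is a list of rows, each a list of 5 numbers: the shift along the tool's x, y, z in cm, then the turn about the tool's z in rad, then the gripper command: -1 is shut, 1 is fully open, values between are in proportion. A call has 1 to 5 rows; each row shifts and turns the commanded pose from where the row before left it, along the tool's axes as they then stand; what a row does not reach is not made up. A row lasts 1/10 s, in which the tool goes at most 50 mm and 8.59 degrees, less where a joint would pass 70% of its speed; a pose out of reach is approached as far as the arm can. A call is refused whole if a number of a shift passes 5 or a number of a turn 0.15, either way. A call with a gripper value outside its range is refused whole. The fingers move at their own pace and stop on an object; "newtons" is the grip in N (left out, the last holds). Time passes only in rows, so rows that do not move let the fingers close. It gives the time, the measured TCP pose, the force and the opening at its end, in the units of the state.
- env.get_obs(): the state, without advancing time (a new reading comes with each control period).
- env.get_image(name): name is "side" or "top"; returns a dict with "img" (420x560x3 uint8, red, green, blue), "fx", "fy", "cx", "cy" (pixels), "k1" (the pictures are not rectified: a ray, as slopes to the right and down, at radius r is drawn at 1 + k1 r^2 times it, then the intrinsics apply), "extrinsics" (4x4, takes a point from camera to world coordinates). Camera axes: x right, y up, looking along -z (the intrinsics and any distortion apply to the point x, -y, -z); pixel columns grow to the right and rows downward; lengths in m; the calibration is good to about 2 mm. A picture is of the moment at which its call begins. There is no depth.
- env.finish_job(): hands the job in, once; it reports no verdict.
Trained networks look in a picture, given as the dict that the camera call returned (one of the last four; its "shot" number tells which), for a name from the list of things; names that differ only in an ending like _2 or _b are one class to them, and where a whole thing is asked for, a point or a joint stands for the part that bears it (a point fixed in the world has none). Each returns a list of dicts, best first, with "confidence" (0 to 1); they miss things now and then, are a little off and sometimes report something else, mostly with a low value. They report only what shows in the picture. A call takes as long as a camera call. They do not tell look-alikes from the thing itself.
- env.look_for(thing, picture): "xy" ([column, row] in pixels, amid what is visible of it).
The state is a dict: "t": time; "joint_positions": joint angles; "qd": joint speeds; "joint_efforts": joint torques, N m; "tcp_pos": TCP position; "tcp_rot": TCP orientation; "contact_force": force on the tool from outside, world axes, zero at the start; "torque": the same for the moment, N m; "finger_gap": finger opening in m.
Only numpy, scipy, OpenCV 4.12 (cv2) and the standard library are available. Lean on these libraries where they do the work, as an engineer would, in place of code of your own. Each camera call takes 0.05 s, during which the arm holds its last target.

### The job

Take the new brake pad out of its carton and fit it into the brake caliper held in the vise, beside the piston with its lining facing away from the piston: tuck the pad's ear right to the back under the caliper's lip and press the pad fully down against the leaf spring until its pin hole lines up with the pin bore. Finish while still holding the pad pressed home, so that I can slip the retaining pin through; do not let go. Leave the other things on the bench where they are.

Things in the scene. Friction and masses are not known exactly. Their poses are not given: they have to be found in the camera images.
- pad: New brake pad, about 180 g, standing on its long edge in the carton. Origin: middle of the bottom edge. x = thickness: steel backing plate -5 to 0 mm, black lining 0 to +5 (10 mm in all). y = length: plate -34 to +34 (-30 to +30 above z 40), lining -29 to +29, ear at +y, pin eye at -y. z up: plate 0 to 48, lining 2 to 47. Pinch it across its thickness by the top 12 mm, from above.
- pad_ear (a point): Tip of the pad's ear, a plain tongue of the backing plate: y 34 to 43, z 4 to 16, x -5 to 0 mm in the pad's axes; this point is its end face's centre at (-2.5, 43, 10).
- pad_hole (a point): Centre of the 6.5 mm pin hole in the pad's eye (eye: y -33 to -50, z 5.5 to 22.5, x -5 to 0 mm in the pad's axes); this point is at (-2.5, -41.5, 14).
- caliper: Brake caliper clamped between the vise's aluminium jaw caps, pad opening upward; it cannot move. Origin: centre of the floor of the opening, 106 mm above the bench. z up, y along the opening, x across it: piston housing on -x (top z 36 mm), two claws on +x (faces at x 13, top z 34), channel with lip at +y, pin bosses at -y. Nothing of it or the vise is higher than z 36.
- piston (a point): Centre of the piston's flat steel face, 25 mm across, at (-13.5, 0, 19) mm in the caliper's axes; it faces +x, the pad's backing plate goes beside it.
- lip (a point): Middle of the lip's free lower edge, at (0, 37, 25) mm in the caliper's axes. The lip (z 25 to 31, x -14 to 14) roofs a channel open towards -y: floor z 10, back wall y 43. The ear cannot be lowered straight in: lower the pad about 10 mm towards -y of home, press it down and slide it +y under the lip, or put it in tilted, ear first.
- pad_home (a point): Where the pad's origin is when home: (-6.5, 0, 6) mm in the caliper's axes (x may be -3 to -8.5), the pad's axes parallel to the caliper's. The ear then stands on the channel floor against its back wall, and the plate's -y end stands on a rest (top z 6, y -34 to -26).
- pin_bore (a point): Middle of the 6 mm bore along x through the two pin bosses, at (0, -41.5, 20) mm in the caliper's axes. The bosses (x -25 to -15 and 15 to 25, y -50 to -33, top z 28.5) stand either side of the pad's eye; between them it is open above and towards -y.
- pad_spring (a joint): Travel (m) of the leaf spring on the floor of the opening: 0 free (top at z 12 mm, reaching y -18 to 8, x -12 to 12 in the caliper's axes), 0.006 with the pad home. It pushes up with about 4 N at 0 and 10 N at 0.006 and lifts the pad again if let go.
- carton: Open cardboard carton fixed to the bench, 80 x 112 x 30 mm high (flaps folded out at the long sides, no obstacle), with a pale moulded insert (top z 26) with two 14 mm wide slots along y: at x -18 mm with the pad in it, at x +18 empty. Inner floor at z 3. Origin: centre of its underside. Its y is the pad's y.
- t_handle: Chrome T-handle socket, 145 x 110 mm, lying on the bench: leave it alone. Origin: on the bench near its middle.
- washer_tin: Round aluminium tin of copper crush washers, 65 mm across and 26 mm high: leave it alone. Origin: centre of its underside.
- link_gauge: Flat steel link plate gauge with round ends and holes, 30 x 110 x 4 mm: leave it alone. Origin: centre of its underside.
- pedal_pad: Worn black plastic brake pedal pad, ribbed, 48 x 70 x 15 mm: leave it alone. Origin: centre of its underside.
Things that resemble listed ones, but are neither listed nor needed, are in the scene too. Of the things like the pad, leave any that is green or pink; of the rest the smaller one is meant.

How it is judged:
On the way, in this order (a step that is already met when the one before it is completed fails the run):
1. the pad is lifted out of the carton (height (world z) of pad above 0.04 m), for 0.1 s.
2. the pad stands in the caliper beside the piston, its spring being pressed (value of joint pad_spring above 0.002 m and x of pad in the frame of caliper between -0.0125 and -0.0025 m), for 0.1 s.
At the end, for the whole second after the job is handed in: Pad on the piston side (origin 2.5-10.5 mm off the middle), upright within 0.07 rad, in line within 0.1, ear under the lip, pin hole within 2.5 mm lengthwise and 2 mm in height of the bore, spring pressed over 4.2 mm, pad still, fingers still bearing on it with over 3 N (y of pad_hole in the frame of caliper between -0.044 and -0.039 m and z of pad_hole in the frame of caliper between 0.0178 and 0.022 m and x of pad in the frame of caliper between -0.0105 and -0.0025 m and angle between the z axis of pad and the z axis of caliper, either way round below 0.07 rad and angle between the y axis of pad and the y axis of caliper, either way round below 0.1 rad and value of joint pad_spring above 0.0042 m and contact force between the fingers and pad above 3 N and linear speed of pad below 0.02 m/s); the arm keeps its last pose, push and grip.
It fails at once if another thing on the bench is moved by more than 20 mm (distance of any of t_handle, washer_tin, link_gauge, pedal_pad from where it was at the start of the episode above 0.02 m).
It also fails if it takes over 42 s, if anything falls off the work surface, if the arm or the gripper's body presses on something with over 40 N, if the wrist force passes 120 N, or if a joint passes its speed limit or range.

## Working session

There is one attempt and no reset: what is moved stays moved. The work goes in short steps, Python scripts to look and compute and a tool call to move; the robot and the scene stay as the last step left them, time stands still between calls to the robot, and variables do not carry over. Pictures are saved under pics/ and viewed, and the job is handed in when it is done.

Besides the shell and the picture viewer there is one more tool, called as name([rows], argument=value, ...), one row to a line, values as JSON. move_arm: Moves the arm, as the interface text tells. Its arguments: {"type":"object","properties":{"motion":{"type":"array","items":{"type":"array","items":{"type":"number"}}},"newtons":{"type":"number"}},"required":["motion"]}

```bash
mkdir -p pics; cat > h.py <<'E'
import numpy as np, cv2, pickle
from cell import env
def save(n,img): cv2.imwrite(n,cv2.cvtColor(img,cv2.COLOR_RGB2BGR))
def ray(p,uv):
    K=np.array([[p['fx'],0,p['cx']],[0,p['fy'],p['cy']],[0,0,1.]])
    x=cv2.undistortPoints(np.array([[uv]],float),K,np.array([p['k1'],0,0,0.]))[0,0] if False else None
    d=np.array([(uv[0]-p['cx'])/p['fx'],(uv[1]-p['cy'])/p['fy']]); s=d.copy()
    for _ in range(30): s=d/(1+p['k1']*(s@s))
    E=np.array(p['extrinsics']); return E[:3,3],E[:3,:3]@np.array([s[0],-s[1],-1.])
def atz(p,uv,z):
    o,d=ray(p,uv); return o+d*(z-o[2])/d[2]
def proj(p,X):
    E=np.array(p['extrinsics']); c=(np.asarray(X,float)-E[:3,3])@E[:3,:3]
    s=np.array([c[...,0]/-c[...,2],-c[...,1]/-c[...,2]]); r2=(s**2).sum(0)
    s=s*(1+p['k1']*r2); return np.stack([s[0]*p['fx']+p['cx'],s[1]*p['fy']+p['cy']],-1)
E
python3 - <<'E'
from h import *
o=env.get_obs();print({k:np.round(v,3) for k,v in o.items()})
for n in('top','side'):
    p=env.get_image(n);pickle.dump(p,open(f'{n}0.pkl','wb'));save(f'pics/{n}0.png',p['img'])
    print(n,p['fx'],p['k1'],np.round(p['extrinsics'],3).tolist())
    for t in('pad','pad_ear','pad_hole','caliper','piston','lip','pin_bore','carton','t_handle','washer_tin','link_gauge','pedal_pad'):
        print(t,[(np.round(d['xy'],1).tolist(),round(d['confidence'],2)) for d in env.look_for(t,p)])
E
```

```text
{'t': np.float64(0.0), 'joint_positions': array([-1.308,  0.308,  1.508,  0.   ,  1.328, -0.074]), 'qd': array([-0.001, -0.002,  0.   , -0.001,  0.002,  0.001]), 'joint_efforts': array([ 1.0000e-03, -4.5754e+01, -2.5191e+01, -0.0000e+00,  1.3000e-02,
       -0.0000e+00]), 'tcp_pos': array([ 0.19 , -0.542,  0.208]), 'tcp_rot': array([-0.001,  0.986,  0.168, -0.   ]), 'contact_force': array([-0.008, -0.622,  0.19 ]), 'torque': array([-0.043, -0.008, -0.003]), 'finger_gap': np.float64(0.085)}
top 480.1665676388727 0.021195828936706875 [[-0.019, 0.978, -0.207, 0.357], [-1.0, -0.019, 0.0, -0.043], [-0.004, 0.207, 0.978, 1.061], [0.0, 0.0, 0.0, 1.0]]
pad [([463.9, 248.7], 0.73), ([312.2, 245.5], 0.73), ([428.9, 169.5], 0.7), ([389.5, 237.7], 0.57)]
pad_ear [([463.9, 248.2], 0.79), ([429.4, 165.6], 0.69), ([389.4, 239.8], 0.68), ([310.6, 246.9], 0.64)]
pad_hole [([426.7, 168.2], 0.9), ([460.1, 247.3], 0.74), ([309.6, 246.1], 0.68), ([390.4, 240.4], 0.55)]
caliper [([169.2, 213.6], 0.75)]
piston [([167.8, 216.3], 0.96)]
lip [([172.7, 214.9], 0.67)]
pin_bore [([169.0, 215.6], 0.59)]
carton [(
[... 280 characters left out ...]
.739, 0.704], [-0.02, 0.739, 0.673, 0.779], [0.0, 0.0, 0.0, 1.0]]
pad [([301.6, 132.8], 0.84), ([303.5, 208.3], 0.63), ([238.1, 143.0], 0.62), ([298.5, 161.8], 0.41)]
pad_ear [([241.2, 144.4], 0.76), ([302.5, 131.7], 0.75), ([295.0, 163.0], 0.65), ([307.1, 208.1], 0.58)]
pad_hole [([301.5, 129.6], 0.86), ([304.9, 207.7], 0.7), ([235.9, 143.6], 0.56)]
caliper [([216.5, 179.6], 0.34)]
piston [([281.8, 278.8], 0.58)]
lip [([280.9, 282.2], 0.74)]
pin_bore [([280.3, 280.5], 0.77), ([362.2, 249.0], 0.41)]
carton [([289.9, 164.1], 0.84), ([281.9, 282.0], 0.63)]
t_handle [([212.1, 174.8], 0.79)]
washer_tin [([361.9, 247.2], 0.6)]
link_gauge [([349.4, 190.2], 0.73)]
pedal_pad [([211.4, 244.7], 0.73)]
```

View pics/top0.png

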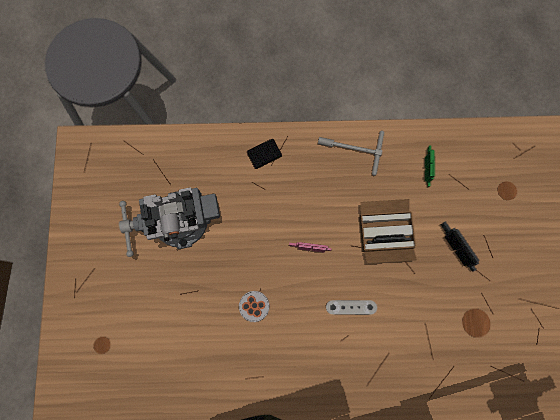

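View pics/side0.png

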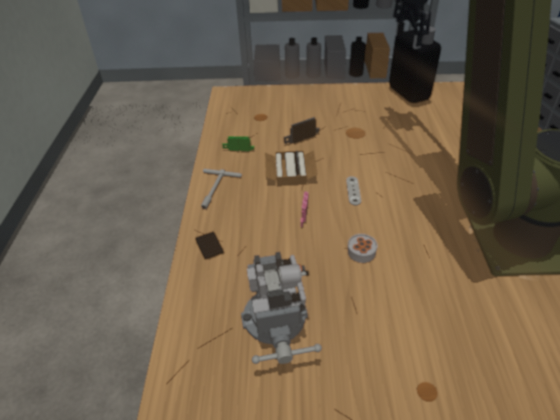

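```bash
python3 - <<'E'
from h import *
p=pickle.load(open('top0.pkl','rb'))
save('pics/tc1.png',cv2.resize(p['img'][140:300,290:490],None,fx=4,fy=4)[:600,:800] if 0 else cv2.resize(p['img'][155:300,290:490],None,fx=4,fy=4,interpolation=cv2.INTER_CUBIC))
save('pics/tc2.png',cv2.resize(p['img'][145:285,100:240],None,fx=4,fy=4,interpolation=cv2.INTER_CUBIC))
p=pickle.load(open('side0.pkl','rb'))
save('pics/sc1.png',cv2.resize(p['img'][110:240,220:400],None,fx=4,fy=4,interpolation=cv2.INTER_CUBIC))
save('pics/sc2.png',cv2.resize(p['img'][220:360,200:370],None,fx=4,fy=4,interpolation=cv2.INTER_CUBIC))
E
```

```text
(no output)
```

View pics/tc1.png

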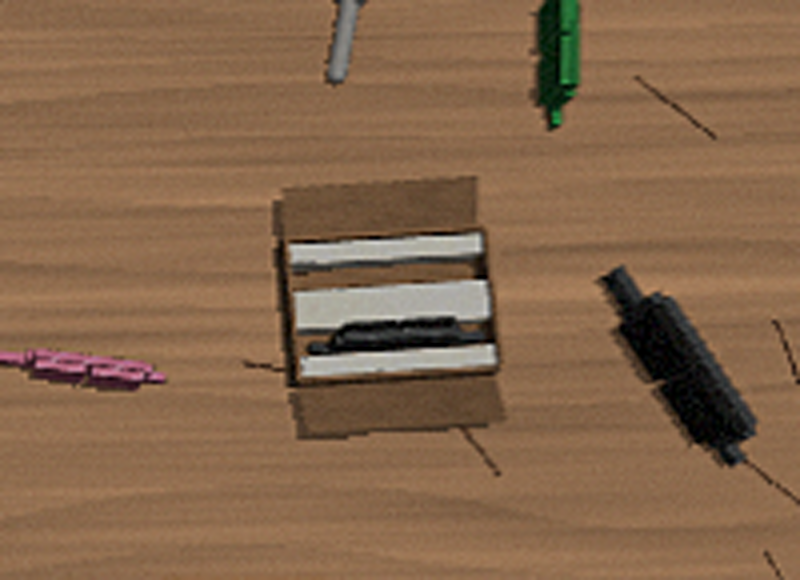

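View pics/tc2.png

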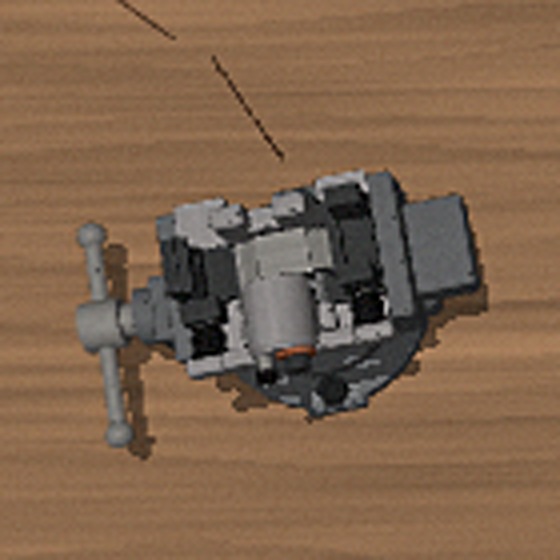

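View pics/sc1.png

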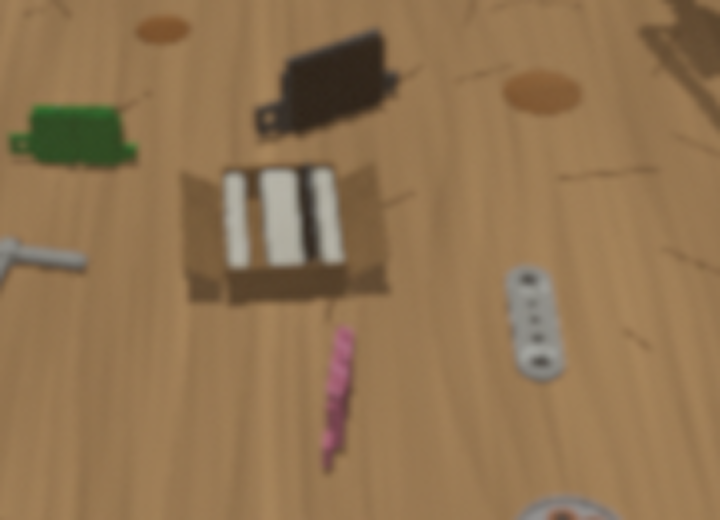

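View pics/sc2.png

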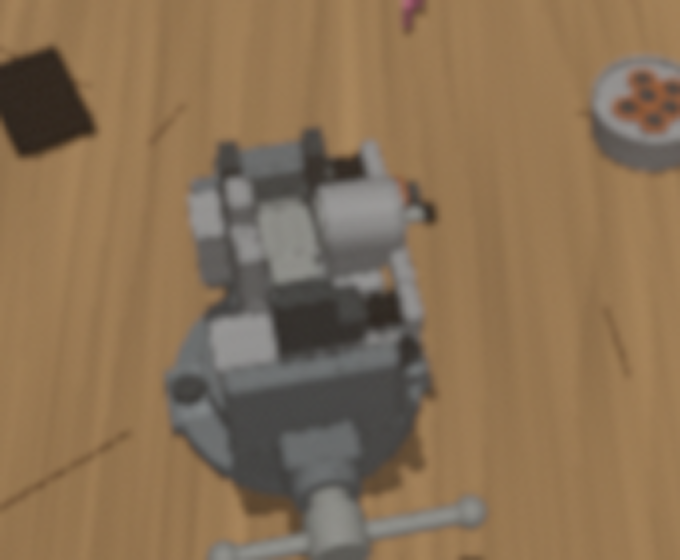

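Pad look-alikes in the top picture:
- black pad in the carton (390,239)
- black pad standing on the bench (462,247), which is larger
- green (430,167)
- pink (311,246)

Neither black pad is green or pink, so the smaller one in the carton is the target. The crop shows its ear on the left and its plate on the near side. Next I measure the poses by fitting outlines.

```bash
cat > ov.py <<'E'
from h import *
def box(x0,x1,y0,y1,z0,z1):
    return [[(x0,y0,z1),(x1,y0,z1),(x1,y1,z1),(x0,y1,z1),(x0,y0,z1)]]
def tf(pts,pose):
    x,y,z,a=pose;P=np.array(pts,float)/1000;c,s=np.cos(a),np.sin(a)
    return np.stack([x+c*P[:,0]-s*P[:,1],y+s*P[:,0]+c*P[:,1],z+P[:,2]],-1)
CAL=[box(15,25,-50,-33,0,28.5),box(-25,-15,-50,-33,0,28.5),box(-14,14,37,43,25,31),[[(-13.5,-12.5,36),(-13.5,12.5,36)]],[[(13,-25,34),(13,25,34)]],box(-12,12,-18,8,12,12)]
PAD=[box(-5,0,-30,30,0,48),box(0,5,-29,29,2,47),box(-5,0,34,43,4,16),box(-5,0,-50,-33,5,22.5)]
CAR=[box(-40,40,-56,56,0,30)]
def draw(p,items,roi,s,name):
    x0,y0,x1,y1=roi
    im=cv2.resize(p['img'][y0:y1,x0:x1],None,fx=s,fy=s,interpolation=cv2.INTER_CUBIC)
    im=np.clip(im.astype(float)*1.3,0,255).astype(np.uint8)
    for M,pose,col in items:
        for b in M:
            for l in b:
                q=proj(p,tf(l,pose)); q=(q-[x0,y0]+.5)*s
                cv2.polylines(im,[np.round(q).astype(np.int32)],False,col,1,cv2.LINE_AA)
    save(name,im)
E
python3 - <<'E'
from ov import *
t=pickle.load(open('top0.pkl','rb'));s=pickle.load(open('side0.pkl','rb'))
print('carton',atz(t,(387,231),.03),'cal',atz(t,(169.5,214),.135),atz(s,(276,285),.135))
# carton rim corners from crop (px/4+offset)
for u in((288,240),(484,229),(496,371),(292,383)): print(atz(t,(290+u[0]/4,155+u[1]/4),.03))
E
```

```text
carton [ 0.52707225 -0.26676193  0.03      ] cal [0.55209567 0.18163163 0.135     ] [0.55907717 0.21390751 0.135     ]
[ 0.56358168 -0.21445416  0.03      ]
[ 0.56759586 -0.32176581  0.03      ]
[ 0.48942335 -0.32240494  0.03      ]
[ 0.48500316 -0.21243222  0.03      ]
```

```bash
python3 - <<'E'
from ov import *
t=pickle.load(open('top0.pkl','rb'));s=pickle.load(open('side0.pkl','rb'))
a=.039;car=(.5264,-.2678,0,a);pad=(.5264-.018*np.cos(a),-.2678-.018*np.sin(a),.003,a)
cal=(.553,.19,.106,.18)
R,G,B=(255,0,0),(0,255,0),(80,160,255)
draw(t,[(CAR,car,G),(PAD,pad,R)],(345,190,430,270),8,'pics/o1.png')
draw(t,[(CAL,cal,R)],(120,175,230,260),7,'pics/o2.png')
draw(s,[(CAL,cal,R)],(230,240,320,330),7,'pics/o3.png')
draw(s,[(CAR,car,G),(PAD,pad,R)],(255,135,330,200),8,'pics/o4.png')
E
```

```text
(no output)
```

View pics/o1.png

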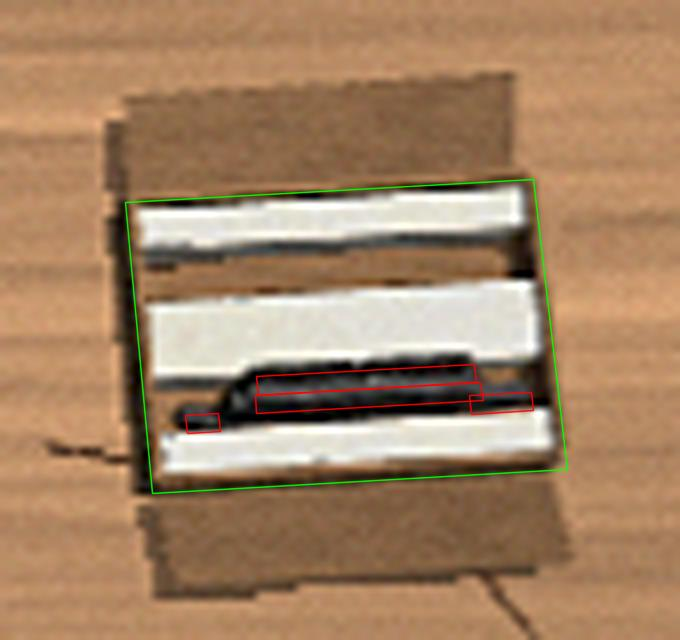

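View pics/o2.png

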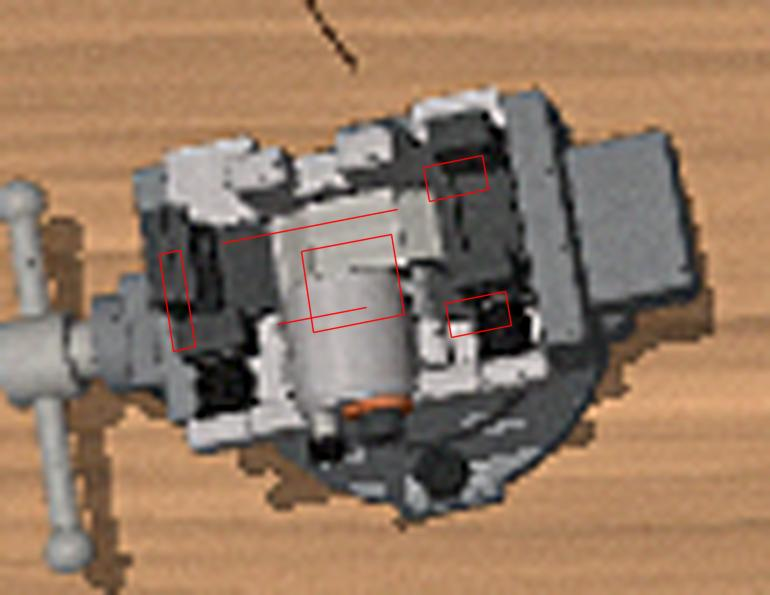

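View pics/o3.png

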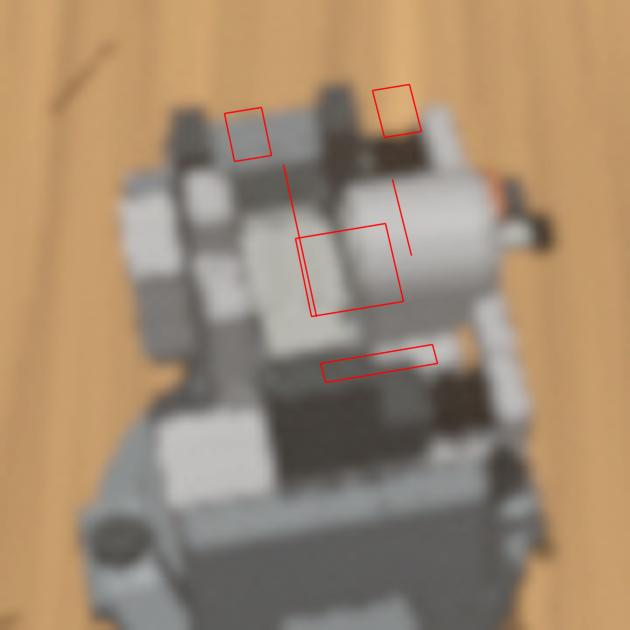

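View pics/o4.png

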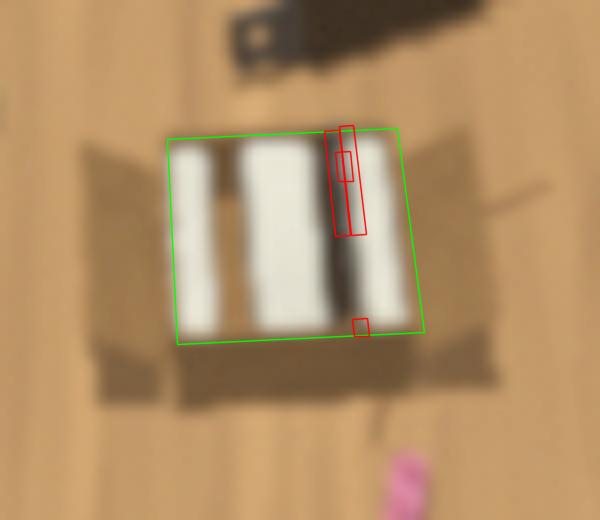

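```bash
cat > o2.py <<'E'
from ov import *
import sys
t=pickle.load(open('top0.pkl','rb'));s=pickle.load(open('side0.pkl','rb'))
v=list(map(float,sys.argv[1:]))
pad=(v[0],v[1],.003,v[2]);cal=(v[3],v[4],.106,v[5])
a=.039;car=(.5264,-.2678,0,a)
R,G,B=(255,0,0),(0,255,0),(80,160,255)
import ov
CALX=CAL+[[[(-13.5,-12.5,6.5),(-13.5,12.5,6.5)]],[[(0,-60,28),(0,60,28)]]]
draw(t,[(PAD,pad,R)],(345,190,430,270),8,'pics/o1.png')
draw(t,[(CAL,cal,R)],(130,178,210,240),9,'pics/o2.png')
draw(s,[(CAL,cal,R)],(230,240,320,310),8,'pics/o3.png')
draw(s,[(PAD,pad,R)],(265,140,325,190),8,'pics/o4.png')
def cat(a,b,n):
    A,B=cv2.imread(a),cv2.imread(b);h=max(A.shape[0],B.shape[0])
    P=lambda I:cv2.copyMakeBorder(I,0,h-I.shape[0],0,0,0)
    cv2.imwrite(n,np.hstack([P(A),P(B)]))
E
python3 o2.py .511 -.267 .039 .569 .184 .18
```

```text
(no output)
```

View pics/o2.png

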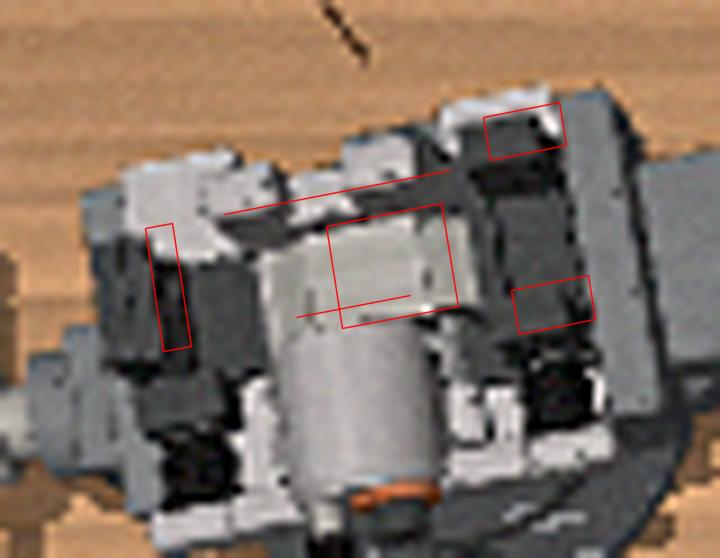

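View pics/o3.png

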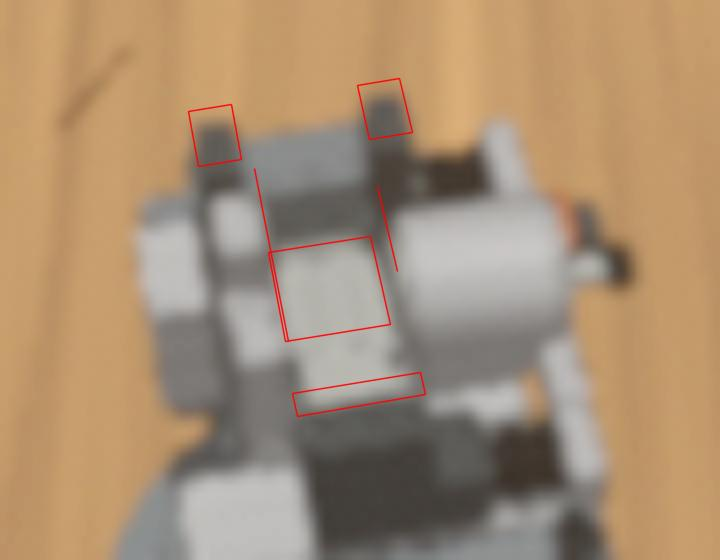

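View pics/o1.png

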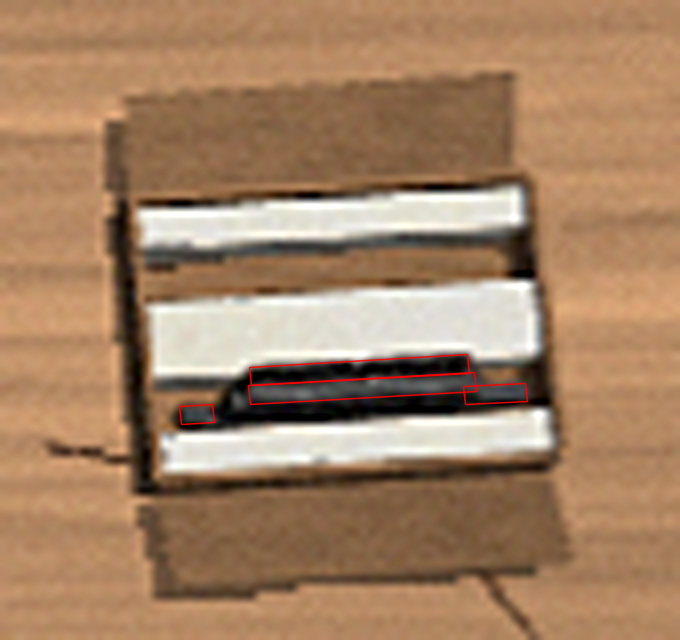

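View pics/o4.png

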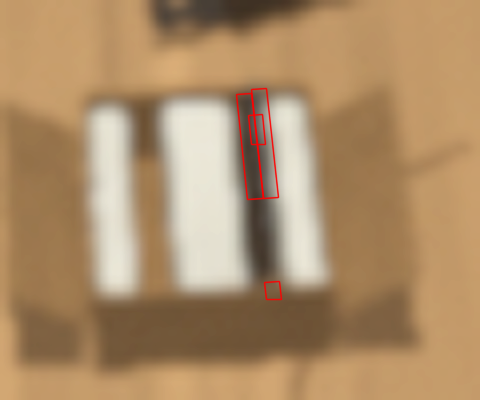

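```bash
python3 o2.py .511 -.267 .039 .568 .188 .175
python3 - <<'E'
from ov import *
t=pickle.load(open('top0.pkl','rb'))
draw(t,[],(130,178,210,240),9,'pics/o5.png')
im=cv2.imread('pics/o5.png');cv2.imwrite('pics/o5.png',np.clip(im*1.6+20,0,255))
E
```

```text
[ WARN:0@0.658] global loadsave.cpp:1063 imwrite_ Unsupported depth image for selected encoder is fallbacked to CV_8U.
```

View pics/o2.png

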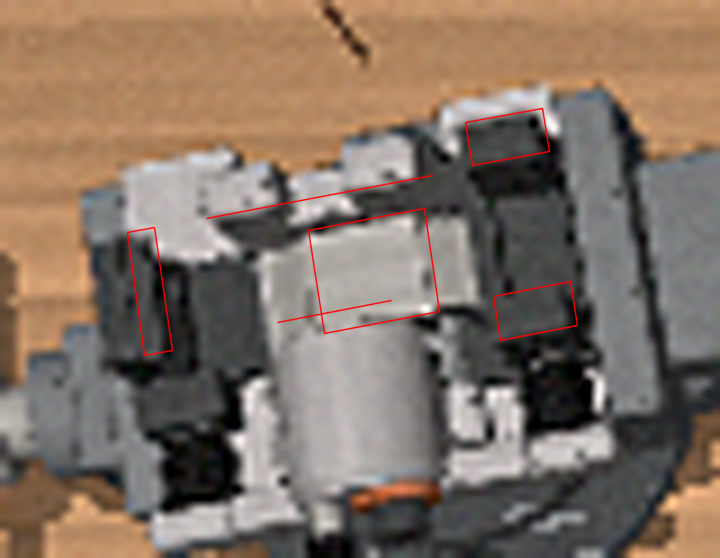

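View pics/o5.png

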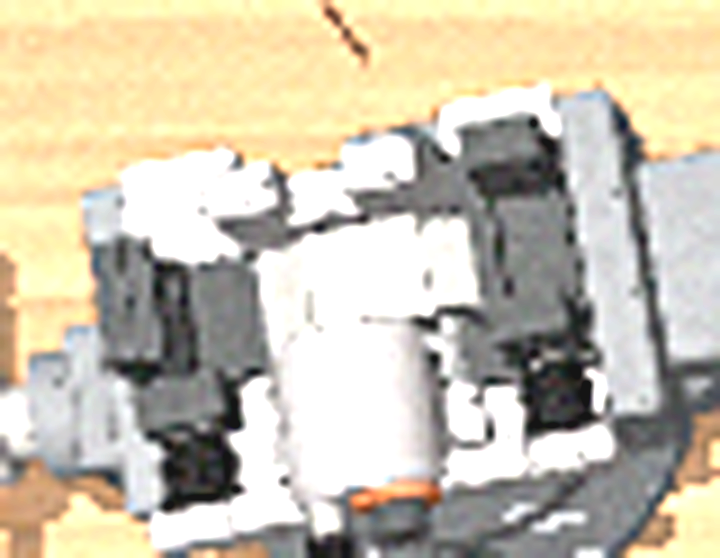

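View pics/o3.png

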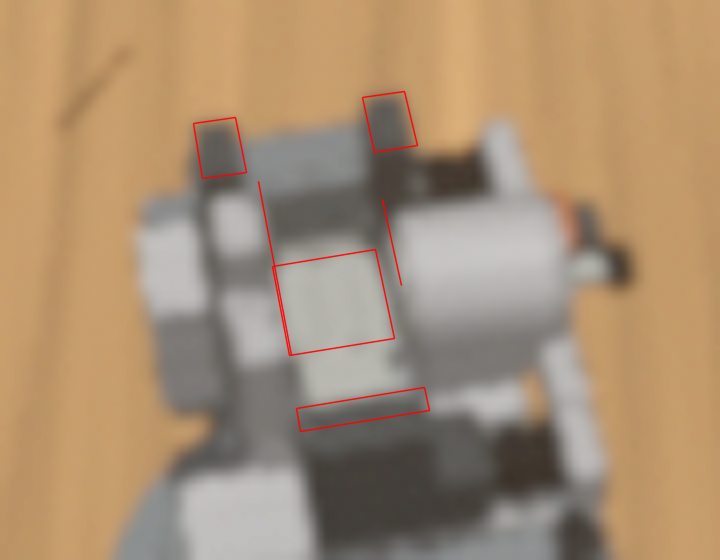

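move_arm([
  [0, 0, 0, -0.14, 1],
  [0, 0, 0, -0.14, 1],
  [0, 0, 0, -0.14, 1],
  [0, 0, 0, -0.14, 1],
  [0, 0, 0, -0.14, 1],
], newtons=60)

```text
t: 1.8
tcp_pos: [0.19, -0.5427, 0.2093]
tcp_rot: [-0.0, 0.867, 0.498, 0.0]
contact_force: [0.6, -0.6, 0.2]
finger_gap: 0.0854
```

move_arm([
  [0, 0, 0, -0.14, 1],
  [0, 0, 0, -0.14, 1],
  [0, 0, 0, -0.14, 1],
  [0, 0, 0, -0.14, 1],
  [0, 0, 0, -0.012, 1],
])

```text
t: 2.3
tcp_pos: [0.19, -0.5427, 0.2093]
tcp_rot: [-0.0, 0.693, 0.721, 0.0]
contact_force: [0.4, 0.2, 0.6]
finger_gap: 0.0858
```

```bash
cat > go.py <<'E'
from h import *
import sys
from scipy.spatial.transform import Rotation as Ro
def rel(x,y,z,yaw):
    o=env.get_obs();w,a,b,c=o['tcp_rot'];R=Ro.from_quat([a,b,c,w]).as_matrix()
    cy=np.arctan2(R[1,0],R[0,0]);d=R.T@(np.array([x,y,z])-o['tcp_pos'])*100
    print('t',round(float(o['t']),2),'tcp',np.round(o['tcp_pos'],4),'yaw',round(cy,4),'tilt',np.round(R[2],4),'F',np.round(o['contact_force'],1),'gap',round(float(o['finger_gap']),4))
    print('shift cm',np.round(d,2),'turn',round(-(yaw-cy),3),'q',np.round(o['joint_positions'],2))
if __name__=='__main__': rel(*map(float,sys.argv[1:]))
E
python3 go.py .511 -.267 .13 1.61
```

```text
t 2.3 tcp [ 0.19   -0.5427  0.2093] yaw 1.6097 tilt [ 1.e-04  0.e+00 -1.e+00] F [0.4 0.2 0.6] gap 0.0858
shift cm [26.3  33.15  7.93] turn -0.0 q [-1.31  0.31  1.51  0.    1.33 -1.35]
```

move_arm([
  [2.63, 3.31, 0.4, 0, 1],
  [2.63, 3.31, 0.4, 0, 1],
  [2.63, 3.31, 0.4, 0, 1],
  [2.63, 3.31, 0.4, 0, 1],
  [2.63, 3.31, 0.4, 0, 1],
])

```text
t: 2.8
tcp_pos: [0.3515, -0.4039, 0.1893]
tcp_rot: [0.0, 0.695, 0.719, -0.0]
contact_force: [1.1, 0.3, -0.1]
finger_gap: 0.0855
```

move_arm([
  [2.63, 3.31, 0.8, 0, 1],
  [2.63, 3.31, 0.9, 0, 1],
  [2.63, 3.31, 1.2, 0, 1],
  [2.63, 3.31, 1.5, 0, 1],
  [2.63, 3.31, 1.5, 0, 1],
])

```text
t: 3.3
tcp_pos: [0.5122, -0.2662, 0.1301]
tcp_rot: [0.001, 0.695, 0.719, 0.0]
contact_force: [0.8, -0.9, 1.0]
finger_gap: 0.0857
```

move_arm([
  [0, 0, 0, 0, 1],
  [0, 0, 0, 0, 1],
])

```text
t: 3.5
tcp_pos: [0.511, -0.2664, 0.1297]
tcp_rot: [-0.001, 0.693, 0.721, -0.0]
contact_force: [0.3, -0.3, 0.0]
finger_gap: 0.0855
```

```bash
python3 go.py .511 -.267 .037 1.61; python3 - <<'E'
from ov import *
R,G=(255,0,0),(0,255,0)
for n,roi in(('top',(340,180,440,280)),('side',(235,100,335,200))):
    p=env.get_image(n);pickle.dump(p,open(n+'1.pkl','wb'));draw(p,[(PAD,(.511,-.267,.003,.039),R)],roi,6,f'pics/{n}1.png')
E
```

```text
t 3.5 tcp [ 0.511  -0.2664  0.1297] yaw 1.6093 tilt [ 4.0e-04 -1.4e-03 -1.0e+00] F [ 0.3 -0.3  0. ] gap 0.0855
shift cm [-0.07  0.01  9.27] turn -0.001 q [-0.55  0.38  1.61 -0.    1.15 -0.59]
```

View pics/side1.png

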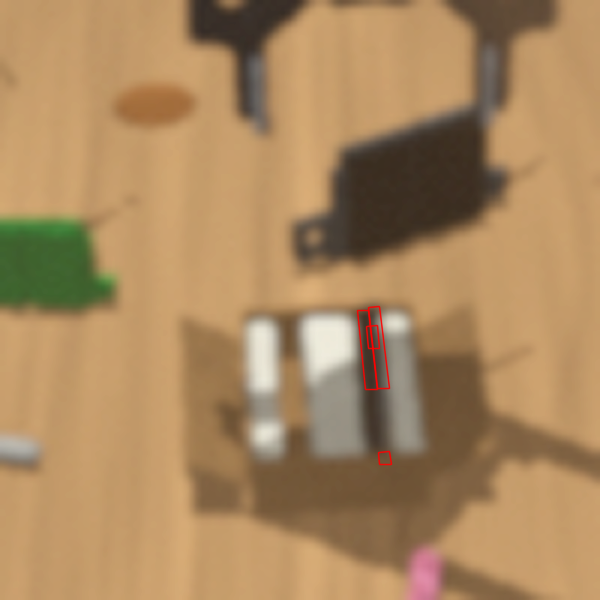

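View pics/top1.png

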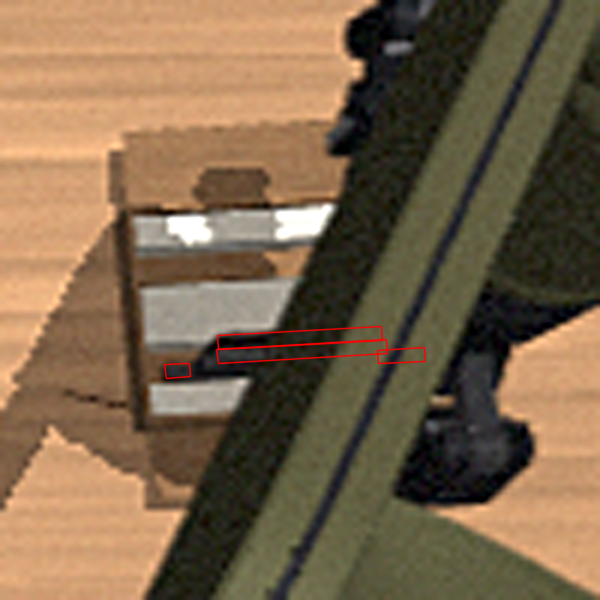

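The side view has the pad between the two finger tips, at (262,128) and (490,120), and the overlay sits on the pad at (370,350) to within about 1 to 2 mm. Next I descend and close.

move_arm([
  [0, 0, 3, 0, 1],
  [0, 0, 3, 0, 0.4],
  [-0.07, 0, 2, 0, 0.2],
  [0, 0, 1.2, 0, 0],
  [0, 0, 0, 0, 0],
])

```text
t: 4.1
tcp_pos: [0.5091, -0.2685, 0.0373]
tcp_rot: [-0.001, 0.694, 0.72, -0.0]
contact_force: [0.5, -0.5, -0.9]
finger_gap: 0.0429
```

move_arm([
  [0, 0, 0.1, 0, -0.4],
  [0, 0, 0, 0, -0.7],
  [0, 0, 0, 0, -1],
  [0, 0, 0, 0, -1],
  [0, 0, 0, 0, -1],
], newtons=60)

```text
t: 4.6
tcp_pos: [0.5111, -0.2681, 0.0379]
tcp_rot: [0.0, 0.693, 0.72, 0.0]
contact_force: [0.2, -0.5, 0.1]
finger_gap: -0.0003
```

```bash
python3 go.py .511 -.267 .037 1.61; python3 - <<'E'
from ov import *
R,G=(255,0,0),(0,255,0)
for n,roi in(('side',(235,100,335,200)),):
    p=env.get_image(n);draw(p,[],roi,6,f'pics/{n}2.png')
E
```

```text
t 4.6 tcp [ 0.5111 -0.2681  0.0379] yaw 1.609 tilt [-6.e-04  8.e-04 -1.e+00] F [ 0.2 -0.5  0.1] gap -0.0003
shift cm [ 0.11 -0.01  0.09] turn -0.001 q [-0.56  0.49  1.71  0.    0.94 -0.59]
```

View pics/side2.png

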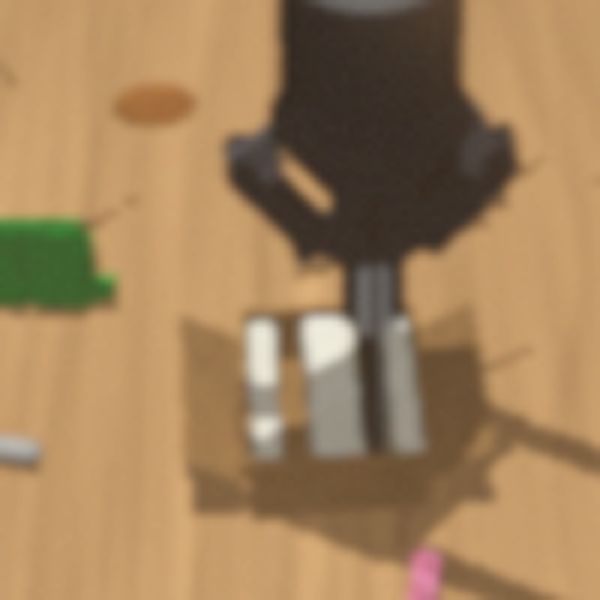

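```bash
python3 - <<'E'
from ov import *
R,G,B=(255,0,0),(0,255,0),(0,120,255)
p=env.get_image('side');pickle.dump(p,open('s2.pkl','wb'))
TC=[[[(-11,0,0),(11,0,0)]],[[(0,0,0),(0,0,50)]]]
draw(p,[(PAD,(.511,-.267,.003,.039),R),([[[(0,-11,0),(0,11,0)]],[[(0,0,0),(0,0,50)]]],(.511,-.268,.038,.039),G)],(265,130,325,180),12,'pics/s2b.png')
p=pickle.load(open('side0.pkl','rb'))
draw(p,[],(265,130,325,180),12,'pics/s2c.png')
p=env.get_image('top');draw(p,[],(340,180,440,280),6,'pics/t2.png')
E
```

```text
(no output)
```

View pics/s2b.png

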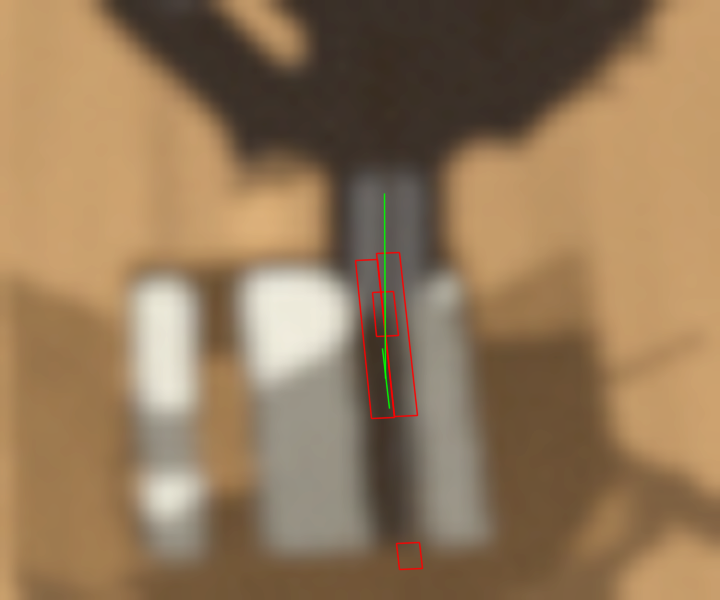

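View pics/s2c.png

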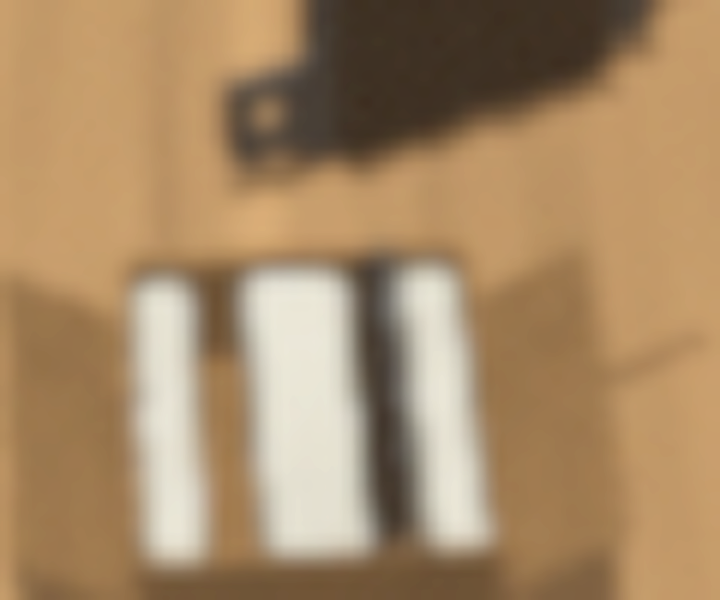

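View pics/t2.png

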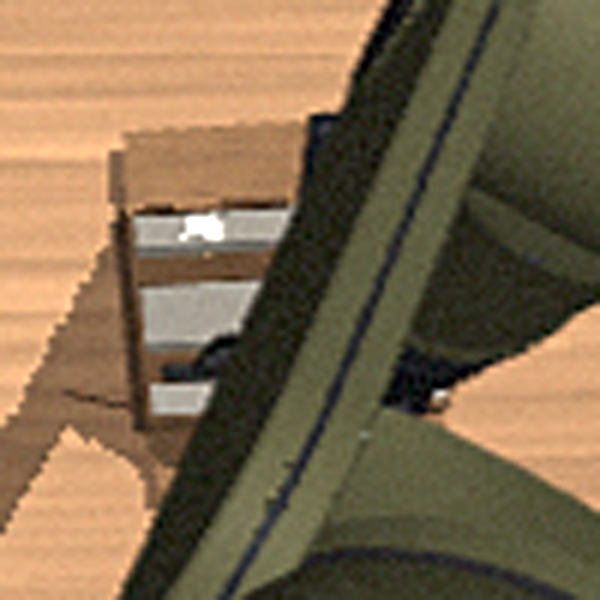

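```bash
python3 - <<'E'
from ov import *
p=pickle.load(open('side1.pkl','rb'))
for h in(.1297,.1427):
  print(h,[proj(p,tf([(s*45,yy,0)],(.511,-.2664,h,.039)))[0].round(1) for s in(1,-1) for yy in(-11,11)])
print('obs',(235+262/6,100+130/6),(235+490/6,100+120/6))
draw(p,[([[[(50,-11,0),(50,11,0),(43,11,0),(43,-11,0),(50,-11,0)]],[[(-50,-11,0),(-50,11,0),(-43,11,0),(-43,-11,0),(-50,-11,0)]]],(.511,-.2664,.1427,.039),(255,0,0))],(255,90,335,150),9,'pics/s1f.png')
E
```

```text
0.1297 [array([278.5, 130.8]), array([278.8, 135.7]), array([313.8, 129.3]), array([314.6, 134.1])]
0.1427 [array([278.4, 126.5]), array([278.7, 131.3]), array([313.9, 124.9]), array([314.7, 129.8])]
obs (278.6666666666667, 121.66666666666667) (316.6666666666667, 120.0)
```

View pics/s1f.png

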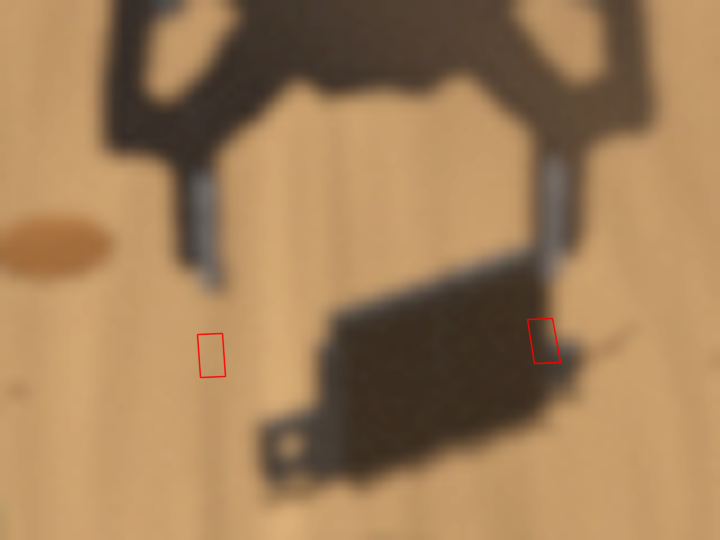

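```bash
python3 - <<'E'
from ov import *
p=pickle.load(open('top1.pkl','rb'));R,G,B=(255,0,0),(0,255,0),(80,160,255)
def bx(x0,x1,y0,y1,z): return box(x0,x1,y0,y1,z,z)
tip=[bx(43,57,-11,11,13),bx(-57,-43,-11,11,13)]
body=[bx(-42,42,-38,38,73)]
pose=(.511,-.2664,.1297,.039)
draw(p,[(tip,pose,R),(body,pose,G)],(370,180,460,280),8,'pics/t1f.png')
p=pickle.load(open('side1.pkl','rb'))
draw(p,[(tip,pose,R),(body,pose,G)],(245,40,345,150),7,'pics/s1g.png')
E
```

```text
(no output)
```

View pics/t1f.png

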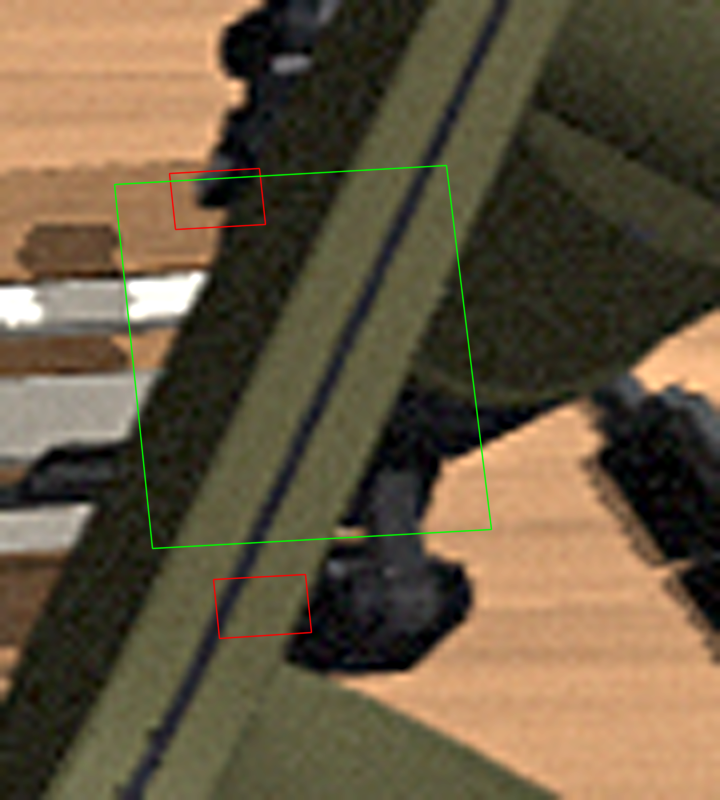

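View pics/s1g.png

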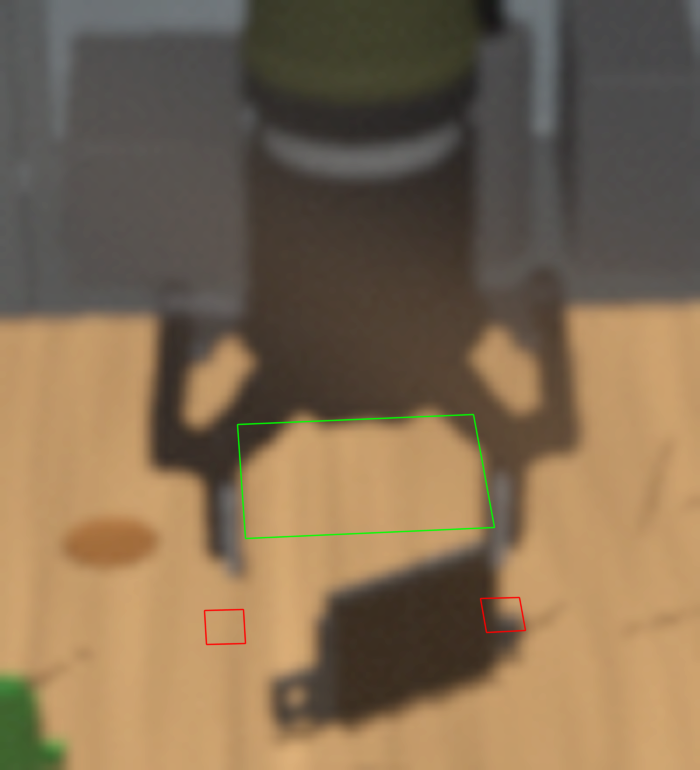

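Closing found nothing (gap 0), and the pictures agree: in both views the finger tips sit about 25 to 30 mm higher than the reported TCP. I'll reopen, lower in small steps watching the force, and check by picture.

move_arm([
  [0, 0, 0, 0, -0.2],
  [0, 0, 0, 0, -0.2],
  [0.1, 0, 0.5, 0, -0.2],
  [0, 0, 0.5, 0, -0.2],
  [0, 0, 0, 0, -0.2],
])

```text
t: 5.25
tcp_pos: [0.51, -0.2665, 0.0262]
tcp_rot: [-0.001, 0.694, 0.72, -0.0]
contact_force: [0.1, -0.3, -0.1]
finger_gap: 0.0343
```

```bash
python3 go.py .511 -.267 .037 1.61; python3 - <<'E'
from ov import *
p=env.get_image('side');draw(p,[(PAD,(.511,-.267,.003,.039),(255,0,0))],(255,110,335,180),9,'pics/s3.png')
E
```

```text
t 5.25 tcp [ 0.51   -0.2665  0.0262] yaw 1.6089 tilt [ 0.0011 -0.0018 -1.    ] F [ 0.1 -0.3 -0.1] gap 0.0343
shift cm [-0.05  0.1  -1.08] turn -0.001 q [-0.55  0.5   1.72 -0.    0.92 -0.59]
```

View pics/s3.png

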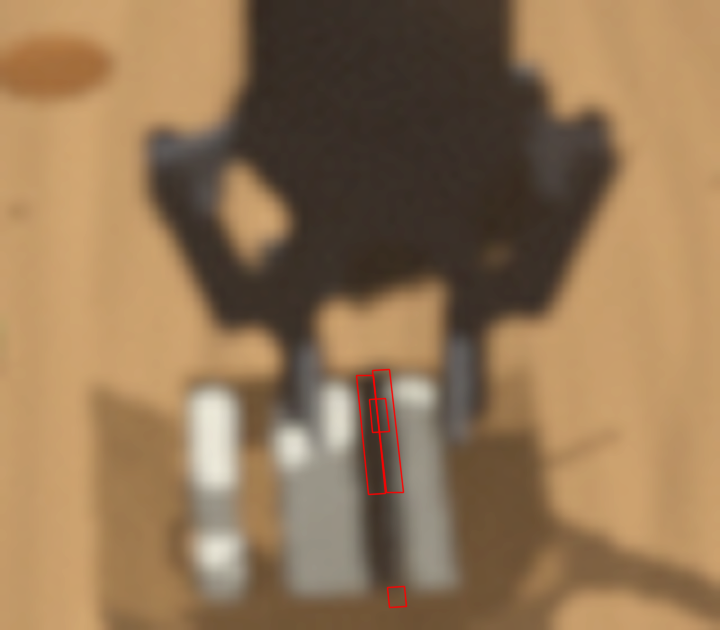

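```bash
python3 - <<'E'
from ov import *
p=pickle.load(open('side0.pkl','rb'))
for z in(.02,.03,.04,.05,.06,.07): print(z,proj(p,np.array([.511,-.2555,z])).round(1), proj(p,np.array([.511,-.2775,z])).round(1))
E
```

```text
0.02 [296.8 169.2] [296.6 164.1]
0.03 [296.8 166.2] [296.5 161.2]
0.04 [296.7 163.2] [296.5 158.2]
0.05 [296.7 160.2] [296.5 155.2]
0.06 [296.7 157.2] [296.5 152.2]
0.07 [296.7 154.1] [296.5 149.1]
```

move_arm([
  [0, 0.1, 0.4, 0, -0.2],
  [0, 0, 0.4, 0, -0.3],
  [0, 0, 0.4, 0, -0.4],
  [0, 0, 0, 0, -0.5],
])

```text
t: 5.7
tcp_pos: [0.5112, -0.2667, 0.0146]
tcp_rot: [-0.001, 0.694, 0.72, -0.0]
contact_force: [0.4, 0.9, -0.4]
finger_gap: 0.0213
```

move_arm([
  [0, 0, 0, 0, -0.7],
  [0, 0, 0, 0, -1],
  [0, 0, 0, 0, -1],
  [0, 0, 0, 0, -1],
])

```text
t: 6.1
tcp_pos: [0.5118, -0.267, 0.0154]
tcp_rot: [0.0, 0.694, 0.72, 0.0]
contact_force: [0.2, -0.2, 0.1]
finger_gap: 0.0083
```

```bash
python3 go.py .511 -.267 .037 1.61; python3 - <<'E'
from ov import *
p=env.get_image('side');draw(p,[(PAD,(.511,-.267,.003,.039),(255,0,0))],(255,110,335,180),9,'pics/s4.png')
E
```

```text
t 6.1 tcp [ 0.5118 -0.267   0.0154] yaw 1.6088 tilt [-2.e-04  2.e-04 -1.e+00] F [ 0.2 -0.2  0.1] gap 0.0083
shift cm [ 0.01 -0.08 -2.16] turn -0.001 q [-0.55  0.52  1.73 -0.    0.89 -0.59]
```

View pics/s4.png

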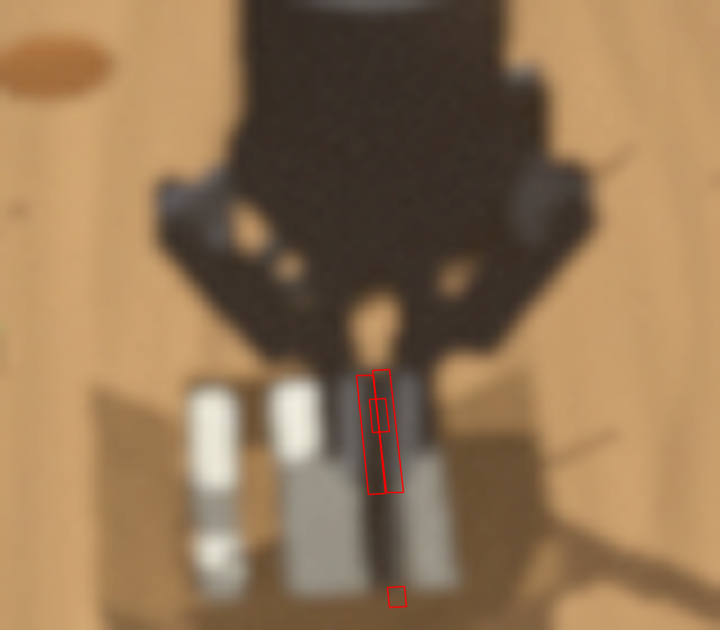

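move_arm([
  [0, 0, 0, 0, -0.6],
  [0, 0, 0, 0, -0.6],
  [0, 0, 0.4, 0, -0.6],
  [0, 0, 0.4, 0, -0.6],
  [0, 0, 0, 0, -0.6],
])

```text
t: 6.65
tcp_pos: [0.5112, -0.2666, 0.0065]
tcp_rot: [-0.001, 0.694, 0.72, -0.0]
contact_force: [-0.2, -0.6, 0.6]
finger_gap: 0.0169
```

```bash
python3 go.py .511 -.267 .037 1.61; python3 - <<'E'
from ov import *
p=env.get_image('side');draw(p,[],(255,110,335,180),9,'pics/s5.png')
E
```

```text
t 6.65 tcp [ 0.5112 -0.2666  0.0065] yaw 1.6088 tilt [ 8.0e-04 -1.2e-03 -1.0e+00] F [-0.2 -0.6  0.6] gap 0.0169
shift cm [-0.03 -0.02 -3.05] turn -0.001 q [-0.55  0.53  1.74  0.    0.88 -0.59]
```

View pics/s5.png

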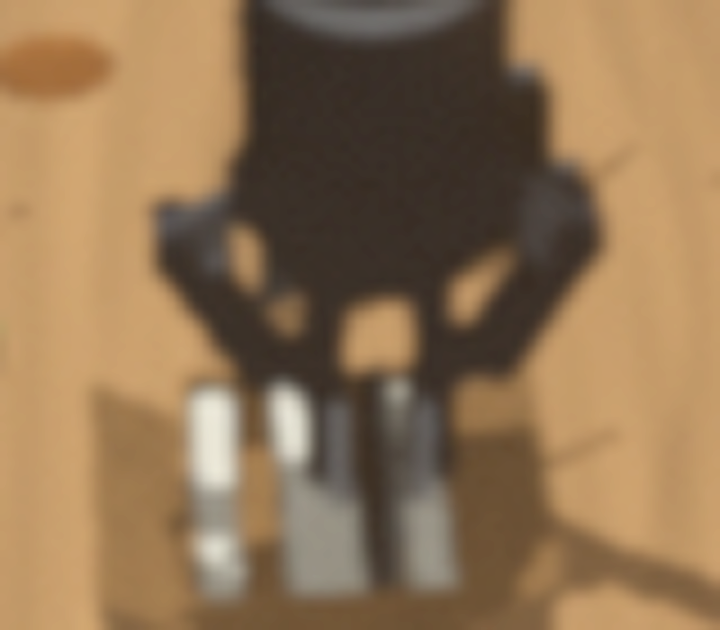

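move_arm([
  [0, 0, -0.2, 0, -0.7],
  [0, 0, 0, 0, -1],
  [0, 0, 0, 0, -1],
  [0, 0, 0, 0, -1],
  [0, 0, 0, 0, -1],
], newtons=80)

```text
t: 7.2
tcp_pos: [0.512, -0.2671, 0.0097]
tcp_rot: [0.0, 0.694, 0.72, 0.0]
contact_force: [-1.3, 1.3, 4.2]
finger_gap: 0.0077
```

move_arm([
  [0, 0, -0.5, 0, -1],
  [0, 0, -2, 0, -1],
  [0, 0, -3, 0, -1],
  [0, 0, -3.5, 0, -1],
  [0, 0, 0, 0, -1],
])

```text
t: 7.7
tcp_pos: [0.5149, -0.269, 0.1039]
tcp_rot: [0.005, 0.694, 0.72, 0.001]
contact_force: [1.5, -0.6, -1.3]
finger_gap: 0.0083
```

```bash
python3 go.py .511 -.267 .037 1.61; python3 - <<'E'
from ov import *
p=env.get_image('side');pickle.dump(p,open('s6.pkl','wb'));draw(p,[],(245,80,335,170),8,'pics/s6.png')
p=env.get_image('top');pickle.dump(p,open('t6.pkl','wb'));draw(p,[],(350,180,450,280),7,'pics/t6.png')
E
```

```text
t 7.7 tcp [ 0.5149 -0.269   0.1039] yaw 1.6088 tilt [-0.0052  0.0076 -1.    ] F [ 1.5 -0.6 -1.3] gap 0.0083
shift cm [ 0.25 -0.43  6.69] turn -0.001 q [-0.55  0.41  1.64 -0.    1.08 -0.59]
```

View pics/s6.png

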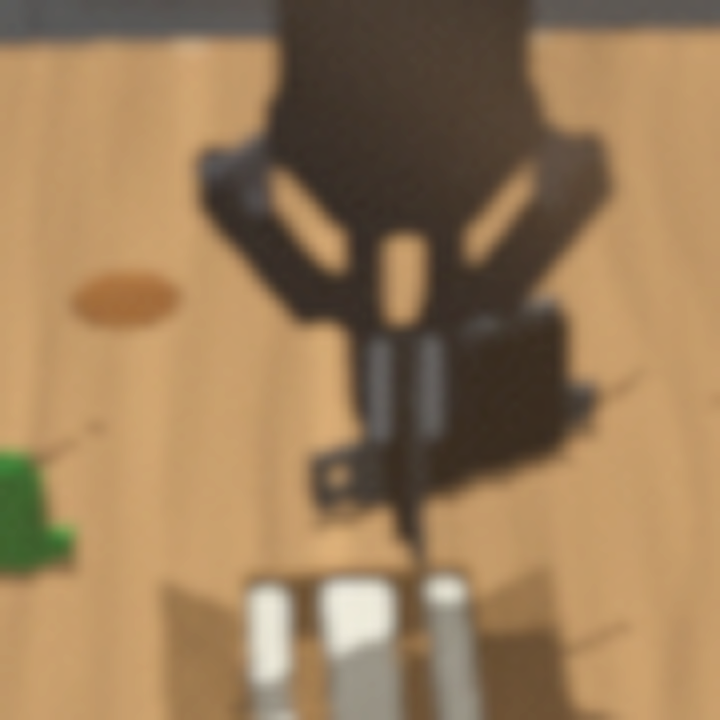

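View pics/t6.png

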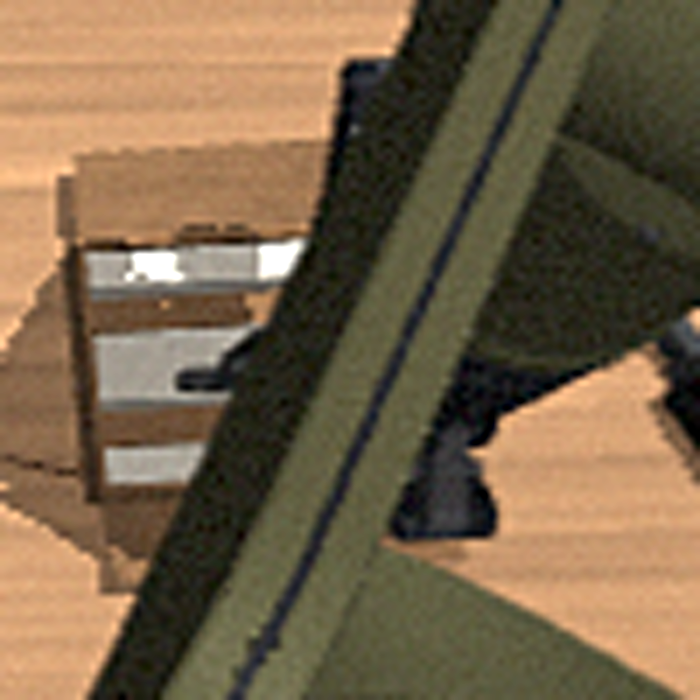

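The pad is out of the carton: it shows below the fingers at (405,500), its slot at (410,640) is empty, and the ear shows at (190,380) in the top view. Now I carry it high to the caliper.

move_arm([
  [1, 0.1, -3, 0, -1],
  [2.5, 0.4, -3, 0, -1],
  [4, 0.7, -2, 0, -1],
  [4, 0.7, -1.3, 0, -1],
  [4, 0.7, -0.3, 0, -1],
])

```text
t: 8.3
tcp_pos: [0.5318, -0.1099, 0.1952]
tcp_rot: [-0.0, 0.694, 0.72, -0.0]
contact_force: [0.5, -0.2, -1.6]
finger_gap: 0.0081
```

move_arm([
  [4, 0.7, 0, 0, -1],
  [4, 0.7, 0, 0, -1],
  [4, 0.7, 0, 0, -1],
  [4, 0.7, 0, 0, -1],
  [4, 0.7, 0, 0, -1],
])

```text
t: 8.8
tcp_pos: [0.5576, 0.0915, 0.193]
tcp_rot: [-0.001, 0.694, 0.72, -0.002]
contact_force: [0.3, 0.4, -2.0]
finger_gap: 0.0079
```

move_arm([
  [4, 0.7, 0, 0, -1],
  [3, 0.5, 0, -0.05, -1],
  [0, 0, 0, -0.086, -1],
  [0, 0, 0, 0, -1],
  [0, 0, 0, 0, -1],
])

```text
t: 9.3
tcp_pos: [0.5673, 0.16, 0.1935]
tcp_rot: [-0.001, 0.644, 0.765, -0.002]
contact_force: [1.3, 0.7, -1.3]
finger_gap: 0.0083
```

```bash
python3 go.py .5649 .1752 .18 1.746
```

```text
t 9.3 tcp [0.5673 0.16   0.1935] yaw 1.743 tilt [-4.0e-04 -3.7e-03 -1.0e+00] F [ 1.3  0.7 -1.3] gap 0.0083
shift cm [1.54 0.02 1.35] turn -0.003 q [ 0.2   0.34  1.5  -0.    1.31  0.03]
```

move_arm([
  [1.5, 0, 1.0, 0, -1],
  [0, 0, 0, 0, -1],
  [0, 0, 0, 0, -1],
])

```text
t: 9.6
tcp_pos: [0.5652, 0.175, 0.1845]
tcp_rot: [-0.0, 0.643, 0.766, -0.001]
contact_force: [0.3, -0.7, -1.2]
finger_gap: 0.0081
```

```bash
python3 go.py .5649 .1752 .18 1.746; cat > look.py <<'E'
from ov import *
import sys
n=sys.argv[1]; o=env.get_obs();x,y,z=o['tcp_pos'];w,a,b,c=o['tcp_rot'];yaw=2*np.arctan2(b,a)-np.pi/2
R,G=(255,0,0),(0,255,0);pp=(x,y,z-.0068,yaw)
for k,roi,s in(('side',(225,190,325,300),7),('top',(120,160,220,250),8)):
    p=env.get_image(k);pickle.dump(p,open(f'{k}_{n}.pkl','wb'))
    draw(p,[(PAD,pp,R),(CAL,(.5685,.188,.106,.175),G)],roi,s,f'pics/{k}_{n}.png')
    draw(p,[],roi,s,f'pics/{k}_{n}r.png')
E
python3 look.py a
```

```text
t 9.6 tcp [0.5652 0.175  0.1845] yaw 1.7444 tilt [-2.0e-04 -1.7e-03 -1.0e+00] F [ 0.3 -0.7 -1.2] gap 0.0081
shift cm [ 0.02 -0.03  0.45] turn -0.002 q [ 0.23  0.35  1.51 -0.    1.29  0.06]
```

View pics/side_a.png

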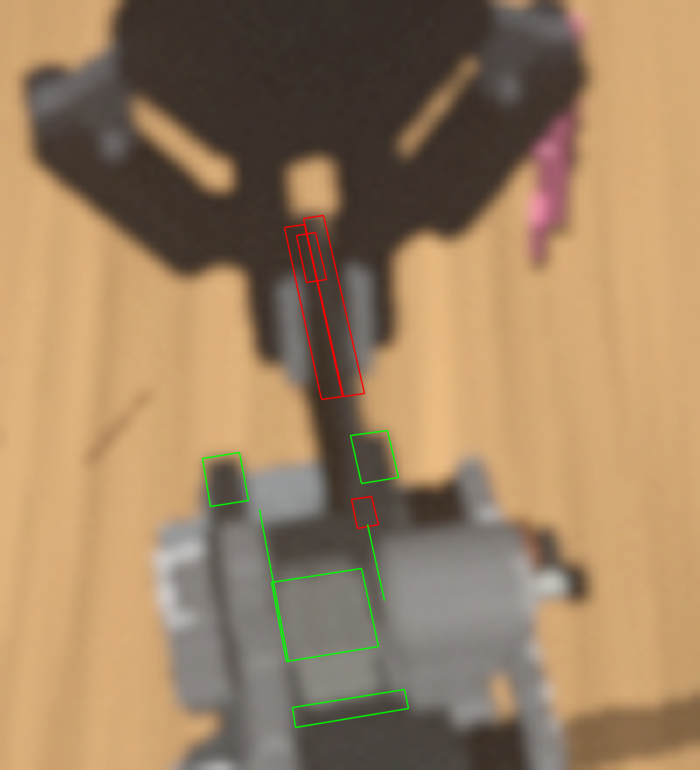

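View pics/top_a.png

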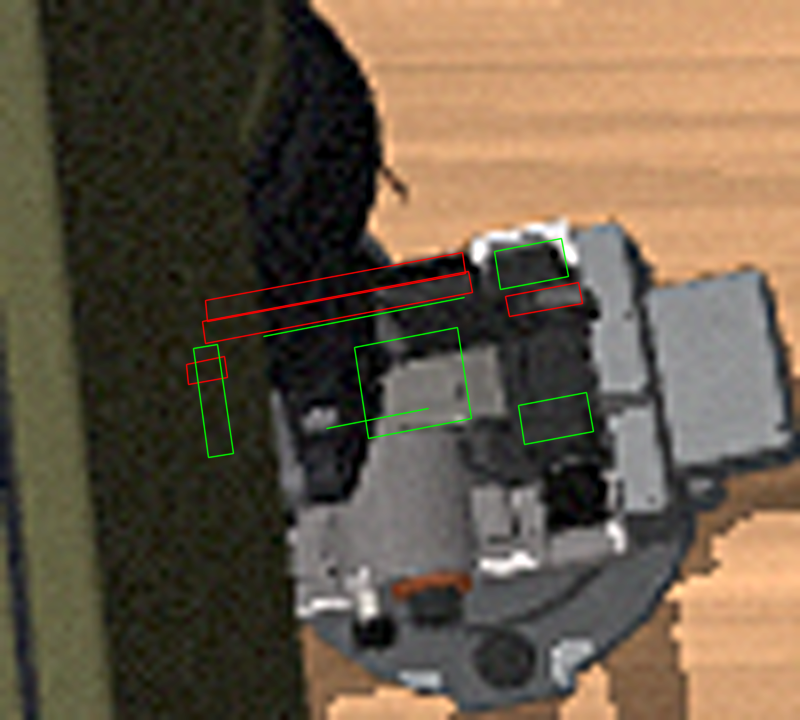

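View pics/side_ar.png

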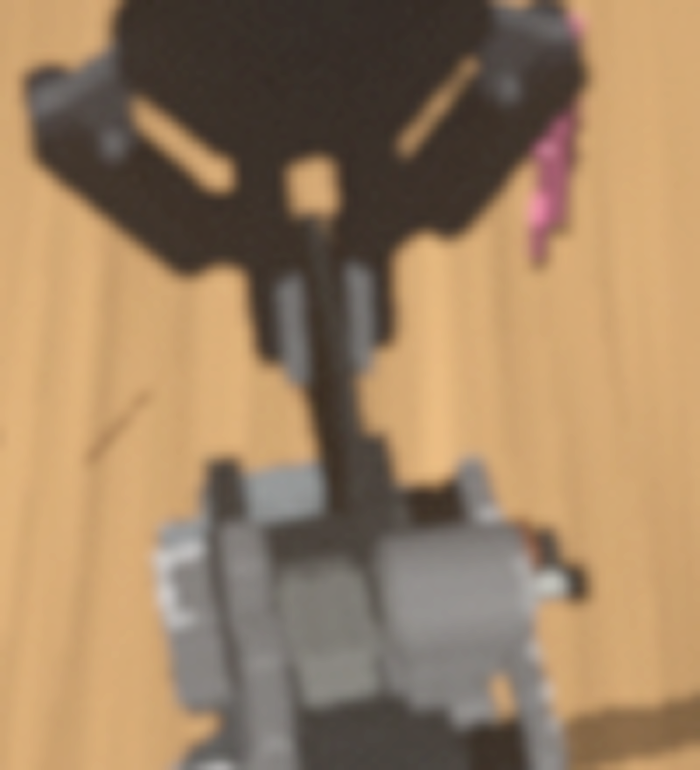

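The red pad outline matches the top view: plate (420,300), lining (425,265), eye (545,297). The green caliper outline matches the bosses in both views. I'll lower in steps.

move_arm([
  [0, 0, 1.5, 0, -1],
  [0, 0, 1.5, 0, -1],
  [0, 0, 1, 0, -1],
  [0, 0, 0, 0, -1],
])

```text
t: 10.1
tcp_pos: [0.5649, 0.1747, 0.1439]
tcp_rot: [-0.001, 0.643, 0.766, -0.001]
contact_force: [-0.8, -0.4, -2.3]
finger_gap: 0.0081
```

```bash
python3 go.py .5649 .1752 .18 1.746; python3 look.py b
```

```text
t 10.1 tcp [0.5649 0.1747 0.1439] yaw 1.7443 tilt [-3.e-04 -3.e-03 -1.e+00] F [-0.8 -0.4 -2.3] gap 0.0081
shift cm [ 0.05  0.   -3.61] turn -0.002 q [ 0.23  0.39  1.56 -0.    1.2   0.06]
```

View pics/side_br.png

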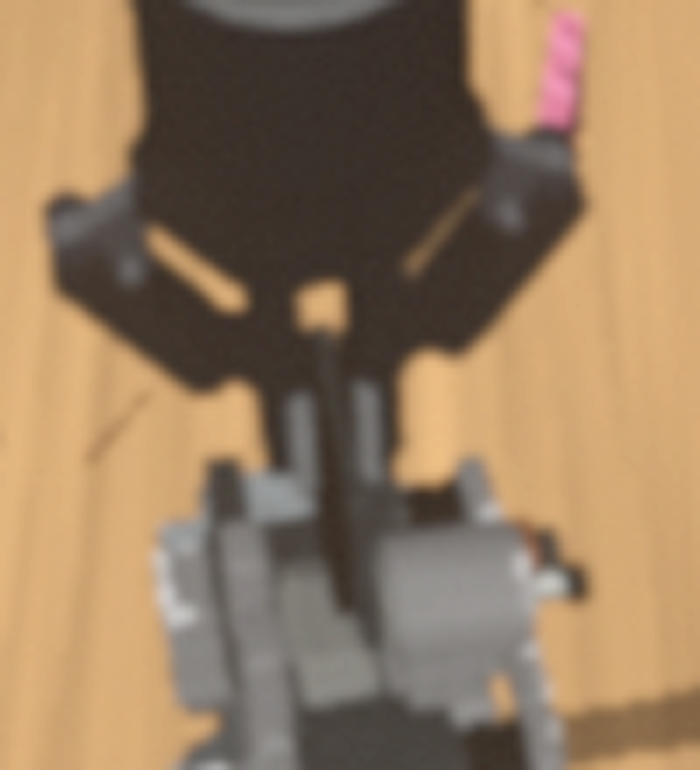

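View pics/top_b.png

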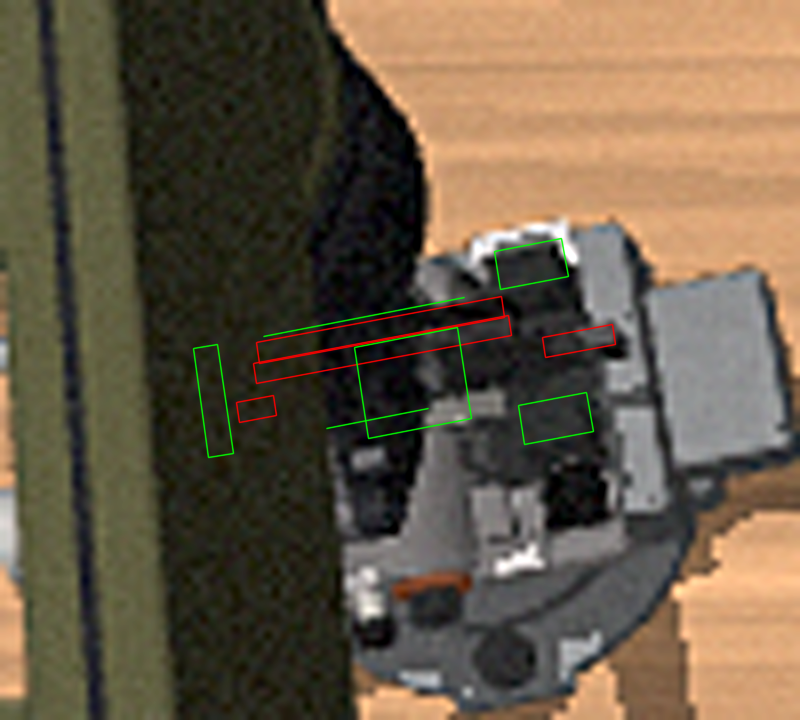

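move_arm([
  [0.2, 0, 0.5, 0, -1],
  [0, 0, 0.5, 0, -1],
  [0, 0, 0.5, 0, -1],
  [0, 0, 0.3, 0, -1],
  [0, 0, 0, 0, -1],
])

```text
t: 10.7
tcp_pos: [0.5651, 0.1771, 0.1266]
tcp_rot: [-0.0, 0.643, 0.766, -0.001]
contact_force: [0.2, -0.7, -2.0]
finger_gap: 0.0079
```

```bash
cat > st.py <<'E'
from h import *
o=env.get_obs();d=o['tcp_pos'][:2]-[.5685,.188];c,s=np.cos(.175),np.sin(.175)
print('pad in caliper mm',np.round([1e3*(c*d[0]+s*d[1]),1e3*(-s*d[0]+c*d[1]),1e3*(o['tcp_pos'][2]-.0068-.106)],1),'F cal',np.round([c*o['contact_force'][0]+s*o['contact_force'][1],-s*o['contact_force'][0]+c*o['contact_force'][1],o['contact_force'][2]],1),'T',np.round(o['torque'],2),'gap',round(float(o['finger_gap']),4),'t',o['t'])
E
python3 st.py
```

```text
pad in caliper mm [ -5.2 -10.1  13.8] F cal [ 0.1 -0.8 -2. ] T [-0.02 -0.04  0.03] gap 0.0079 t 10.7
```

move_arm([
  [0, 0, 0.2, 0, -1],
  [0, 0, 0.2, 0, -1],
  [0, 0, 0, 0, -1],
])

```text
t: 11.0
tcp_pos: [0.5659, 0.1772, 0.1238]
tcp_rot: [0.0, 0.643, 0.766, 0.0]
contact_force: [-0.3, -0.2, 2.7]
finger_gap: 0.0082
```

```bash
python3 st.py
```

```text
pad in caliper mm [ -4.4 -10.1  11. ] F cal [-0.4 -0.2  2.7] T [-0.03  0.09  0.04] gap 0.0082 t 11.0
```

move_arm([
  [0, 0, 0.2, 0, -1],
  [0, 0, 0.1, 0, -1],
  [0, 0, 0, 0, -1],
])

```text
t: 11.3
tcp_pos: [0.5659, 0.1773, 0.1209]
tcp_rot: [0.0, 0.643, 0.766, 0.0]
contact_force: [-1.9, -0.4, 5.3]
finger_gap: 0.0083
```

```bash
python3 st.py; python3 look.py c
```

```text
pad in caliper mm [ -4.4 -10.1   8.1] F cal [-2.  -0.   5.3] T [-0.07  0.3   0.02] gap 0.0083 t 11.3
```

View pics/side_c.png

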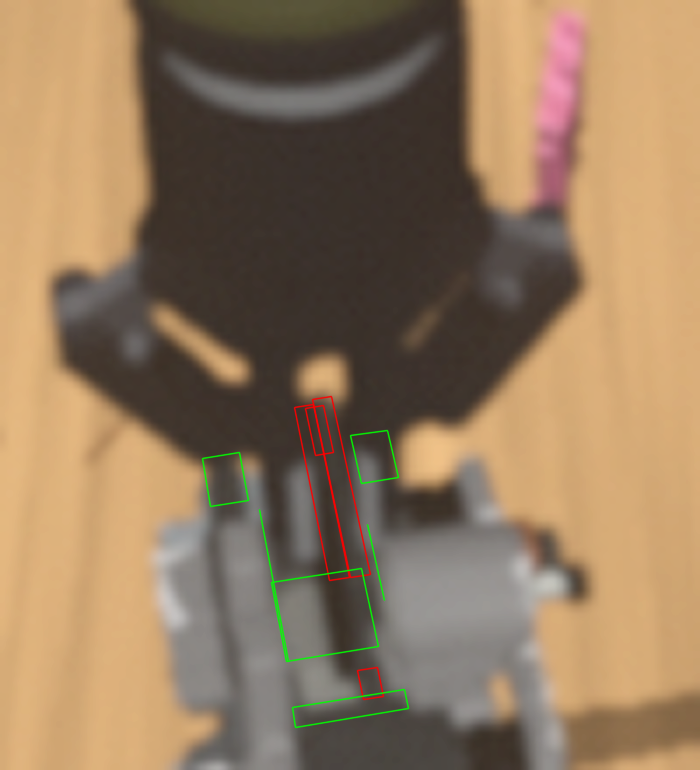

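The spring is being pressed (about +7 N change). I slide +y under the lip.

move_arm([
  [0.1, -0.05, 0.1, 0, -1],
  [0.2, -0.05, 0, 0, -1],
  [0.2, 0, 0, 0, -1],
  [0.2, 0, 0, 0, -1],
  [0, 0, 0, 0, -1],
])

```text
t: 11.9
tcp_pos: [0.565, 0.1834, 0.1206]
tcp_rot: [0.002, 0.643, 0.766, 0.001]
contact_force: [0.4, -2.1, 5.7]
finger_gap: 0.0082
```

```bash
python3 st.py
```

```text
pad in caliper mm [-4.2 -3.9  7.8] F cal [ 0.1 -2.2  5.7] T [-0.46  0.03 -0.03] gap 0.0082 t 11.9
```

move_arm([
  [0.1, 0, 0, 0, -1],
  [0.1, 0, 0, 0, -1],
  [0, 0, 0, 0, -1],
])

```text
t: 12.2
tcp_pos: [0.5648, 0.1852, 0.1205]
tcp_rot: [0.002, 0.643, 0.766, 0.001]
contact_force: [-0.6, -3.9, 5.6]
finger_gap: 0.0083
```

```bash
python3 st.py; python3 look.py d
```

```text
pad in caliper mm [-4.2 -2.1  7.7] F cal [-1.3 -3.7  5.6] T [-0.51 -0.1  -0.06] gap 0.0083 t 12.2
```

View pics/side_dr.png

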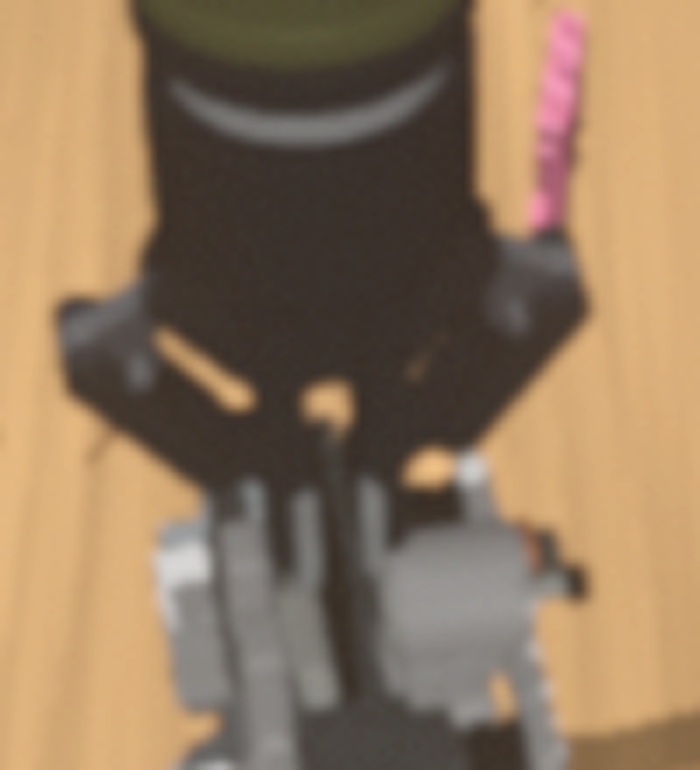

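View pics/top_d.png

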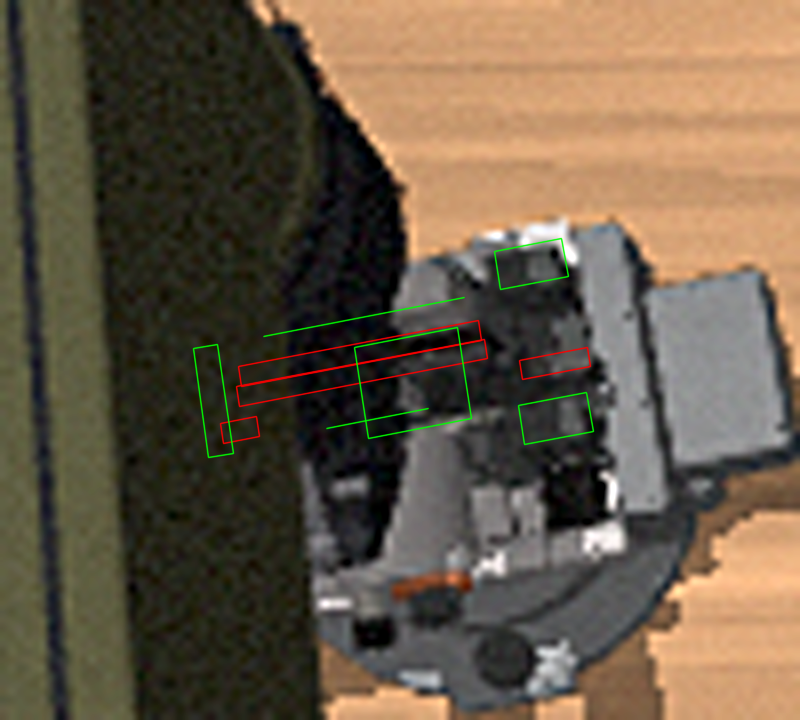

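move_arm([
  [0.1, 0, 0, 0, -1],
  [0.1, 0, 0, 0, -1],
  [0, 0, 0, 0, -1],
])

```text
t: 12.6
tcp_pos: [0.5645, 0.1871, 0.1206]
tcp_rot: [0.002, 0.643, 0.766, 0.001]
contact_force: [-0.3, -2.7, 6.6]
finger_gap: 0.0079
```

```bash
python3 st.py
```

```text
pad in caliper mm [-4.1 -0.2  7.8] F cal [-0.7 -2.6  6.6] T [-0.58 -0.11  0.01] gap 0.0079 t 12.6
```

move_arm([
  [0.1, 0, 0, 0, -1],
  [0.05, 0, 0, 0, -1],
  [0, 0, 0, 0, -1],
])

```text
t: 12.9
tcp_pos: [0.5642, 0.1886, 0.1205]
tcp_rot: [0.002, 0.643, 0.766, 0.001]
contact_force: [0.5, -4.2, 6.0]
finger_gap: 0.0081
```

```bash
python3 st.py
```

```text
pad in caliper mm [-4.1  1.3  7.7] F cal [-0.3 -4.2  6. ] T [-0.61 -0.08  0.04] gap 0.0081 t 12.9
```

move_arm([
  [0.1, 0, 0, 0, -1],
  [0.05, 0, 0, 0, -1],
  [0, 0, 0, 0, -1],
])

```text
t: 13.2
tcp_pos: [0.564, 0.19, 0.1206]
tcp_rot: [0.002, 0.643, 0.766, 0.001]
contact_force: [0.5, -3.1, 6.2]
finger_gap: 0.0078
```

```bash
python3 st.py
```

```text
pad in caliper mm [-4.1  2.8  7.8] F cal [-0.1 -3.1  6.2] T [-0.64 -0.13 -0.06] gap 0.0078 t 13.2
```

move_arm([
  [0.1, 0, 0, 0, -1],
  [0.05, 0, 0, 0, -1],
  [0, 0, 0, 0, -1],
])

```text
t: 13.5
tcp_pos: [0.5639, 0.1904, 0.1206]
tcp_rot: [0.003, 0.643, 0.766, 0.0]
contact_force: [1.4, -5.9, 6.8]
finger_gap: 0.0082
```

```bash
python3 st.py; python3 look.py e
```

```text
pad in caliper mm [-4.1  3.2  7.8] F cal [ 0.4 -6.   6.8] T [-1.14 -0.14  0.  ] gap 0.0082 t 13.5
```

View pics/side_e.png

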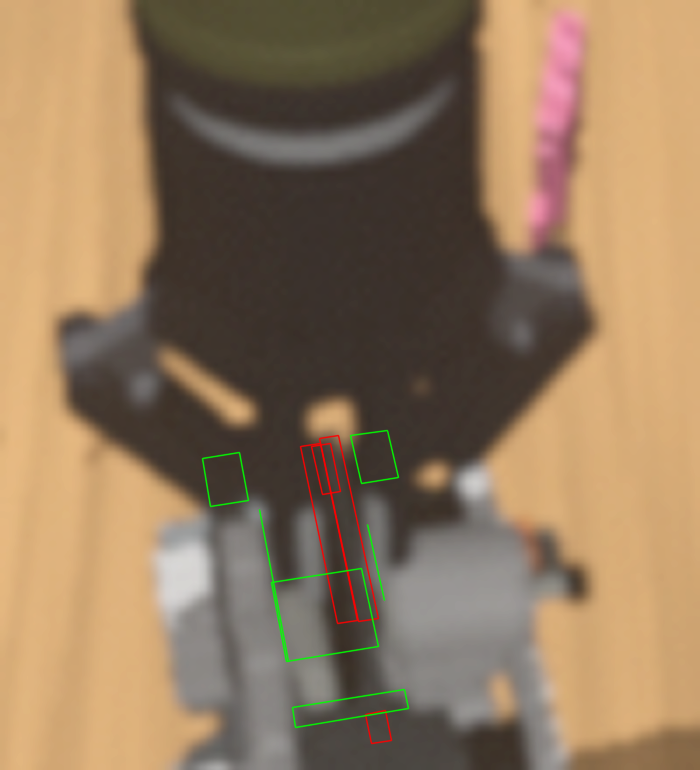

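View pics/top_er.png

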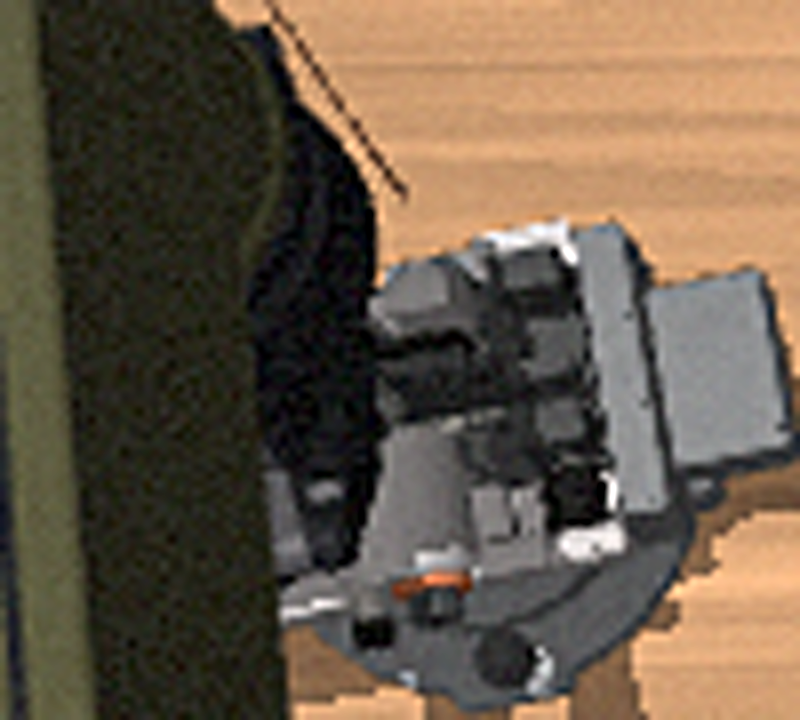

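move_arm([
  [0, 0, 0.1, 0, -1],
  [0, 0, 0.1, 0, -1],
  [0, 0, 0, 0, -1],
], newtons=100)

```text
t: 13.9
tcp_pos: [0.5639, 0.1904, 0.119]
tcp_rot: [0.003, 0.643, 0.766, 0.0]
contact_force: [-0.1, -5.5, 8.8]
finger_gap: 0.0074
```

```bash
python3 st.py
```

```text
pad in caliper mm [-4.1  3.2  6.2] F cal [-1.  -5.5  8.8] T [-1.13 -0.08 -0.04] gap 0.0074 t 13.9
```

move_arm([
  [0, 0, 0.1, 0, -1],
  [0, 0, 0, 0, -1],
  [0, 0, 0, 0, -1],
])

```text
t: 14.2
tcp_pos: [0.564, 0.1904, 0.1188]
tcp_rot: [0.003, 0.643, 0.766, 0.001]
contact_force: [-1.2, -7.3, 12.8]
finger_gap: 0.0075
```

```bash
python3 st.py
```

```text
pad in caliper mm [-4.   3.1  6. ] F cal [-2.5 -7.  12.8] T [-1.08  0.26 -0.03] gap 0.0075 t 14.2
```

move_arm([
  [0.05, 0, 0.1, 0, -1],
  [0, 0, 0.1, 0, -1],
  [0, 0, 0, 0, -1],
  [0, 0, 0, 0, -1],
])

```text
t: 14.6
tcp_pos: [0.5642, 0.1904, 0.1185]
tcp_rot: [0.003, 0.643, 0.766, 0.001]
contact_force: [-3.3, -9.3, 23.2]
finger_gap: 0.0072
```

```bash
python3 st.py; python3 look.py f; python3 - <<'E'
from ov import *
R,G=(255,0,0),(0,255,0);cal=(.5685,.188,.106,.175);c,s=np.cos(.175),np.sin(.175)
home=(.5685-.004*c+0,.188-.004*s,.112,.175)
home2=(.5685-.004*c-.0015*s*1,.188-.004*s+.0015,.112,.175)
for k,roi in(('side',(250,230,310,300)),('top',(160,180,210,230))):
    p=pickle.load(open(f'{k}_f.pkl','rb'));draw(p,[(PAD,home,R),(CAL,cal,G)],roi,10 if k=='side' else 12,f'pics/{k}_fh.png');draw(p,[],roi,10 if k=='side' else 12,f'pics/{k}_fr.png')
E
```

```text
pad in caliper mm [-3.8  3.1  5.7] F cal [-4.8 -8.6 23.2] T [-1.45  0.75  0.01] gap 0.0072 t 14.6
```

View pics/top_fh.png

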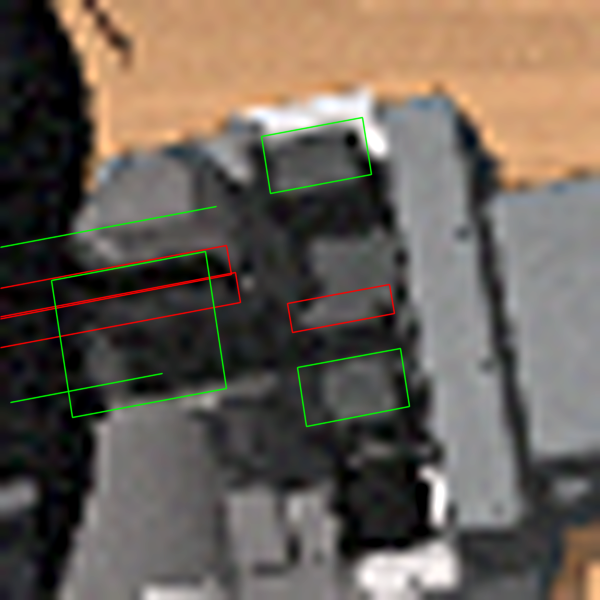

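View pics/side_fh.png

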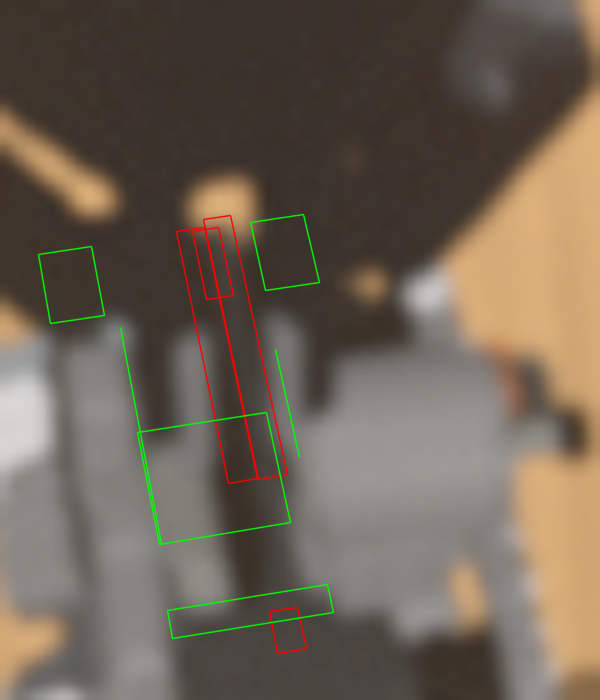

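View pics/top_fr.png

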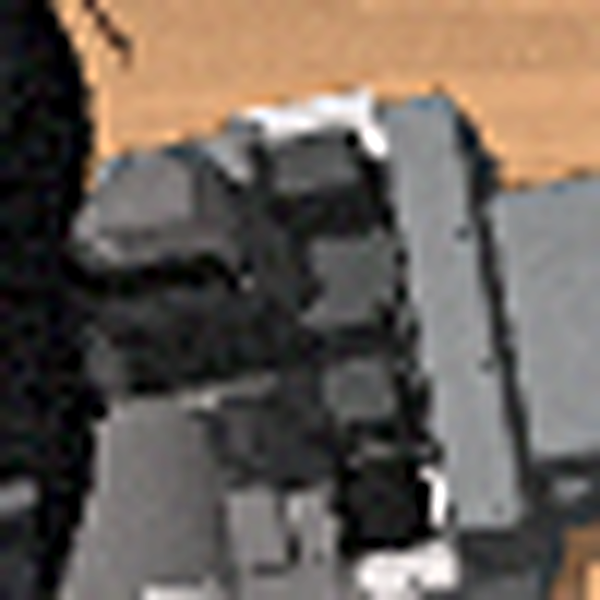

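Seated: the z stall came where the net spring load was about 10 N, and y is stalled against the back wall. For margin I ease the pressure, move 2 mm towards the piston, and press again.

move_arm([
  [0, 0, -0.2, 0, -1],
  [0, -0.1, -0.1, 0, -1],
  [0, -0.1, 0, 0, -1],
  [0, 0, 0.1, 0, -1],
  [0, 0, 0.1, 0, -1],
])

```text
t: 15.2
tcp_pos: [0.564, 0.1903, 0.1186]
tcp_rot: [0.004, 0.643, 0.766, 0.002]
contact_force: [0.1, -8.3, 20.4]
finger_gap: 0.007
```

```bash
python3 st.py
```

```text
pad in caliper mm [-4.1  3.1  5.8] F cal [-1.4 -8.2 20.4] T [-1.32  0.08 -0.  ] gap 0.007 t 15.2
```

move_arm([
  [0, 0, 0.05, 0, -1],
  [0, 0, 0, 0, -1],
  [0, 0, 0, 0, -1],
  [0, 0, 0, 0, -1],
])

```text
t: 15.6
tcp_pos: [0.564, 0.1903, 0.1186]
tcp_rot: [0.004, 0.643, 0.766, 0.002]
contact_force: [-0.0, -8.3, 18.0]
finger_gap: 0.0078
```

```bash
python3 st.py; python3 go.py .5649 .1752 .18 1.746; python3 look.py g; python3 - <<'E'
from ov import *
R,G=(255,0,0),(0,255,0);cal=(.5685,.188,.106,.175);c,s=np.cos(.175),np.sin(.175)
home=(.5685-.006*c,.188-.006*s,.112,.175)
for k,roi in(('side',(250,230,310,300)),('top',(160,180,210,230))):
    p=pickle.load(open(f'{k}_g.pkl','rb'));draw(p,[(PAD,home,R)],roi,10 if k=='side' else 12,f'pics/{k}_gh.png')
E
```

```text
pad in caliper mm [-4.1  3.1  5.8] F cal [-1.5 -8.2 18. ] T [-1.33 -0.03 -0.02] gap 0.0078 t 15.6
t 15.6 tcp [0.564  0.1903 0.1186] yaw 1.7451 tilt [-0.0043  0.0085 -1.    ] F [-0.  -8.3 18. ] gap 0.0078
shift cm [-1.53 -0.12 -6.13] turn -0.001 q [ 0.26  0.41  1.59 -0.01  1.13  0.09]
```

View pics/top_gh.png

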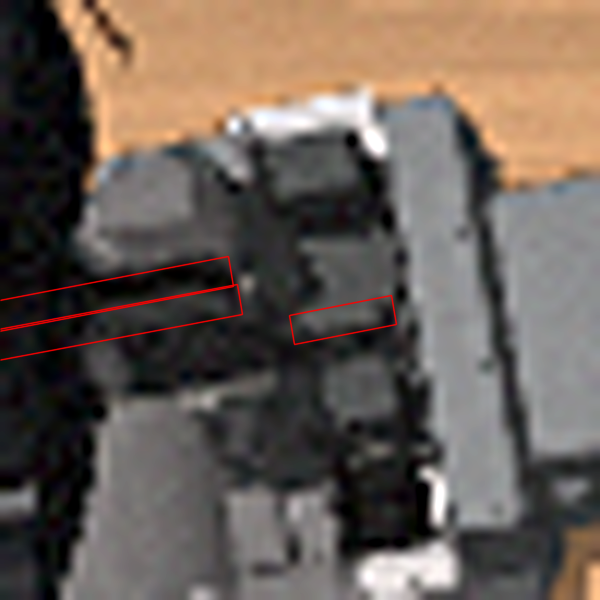

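View pics/side_gh.png

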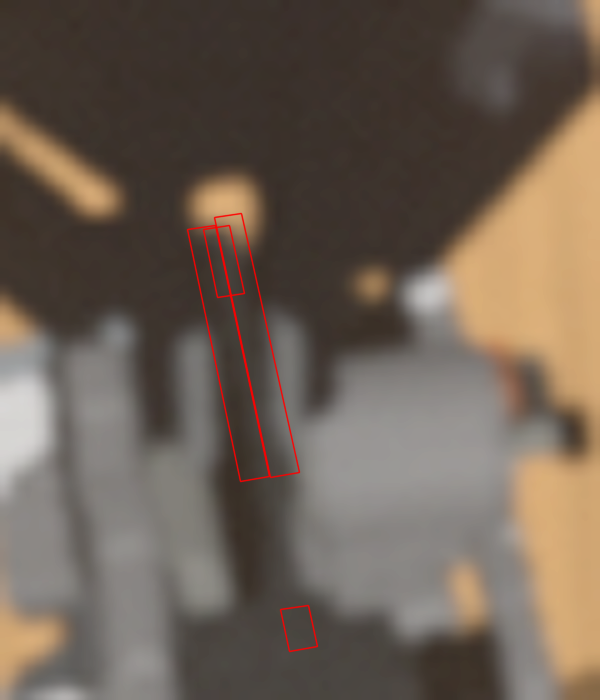

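move_arm([
  [-0.15, 0, -0.3, 0, -1],
  [0, -0.1, 0, 0, -1],
  [0, 0, 0, 0, -1],
  [0, 0, 0, 0, -1],
])

```text
t: 16.1
tcp_pos: [0.5638, 0.1903, 0.1204]
tcp_rot: [0.004, 0.643, 0.766, 0.003]
contact_force: [3.5, -3.8, 8.8]
finger_gap: 0.0076
```

```bash
python3 st.py
```

```text
pad in caliper mm [-4.2  3.1  7.6] F cal [ 2.8 -4.4  8.8] T [-0.54 -0.71 -0.  ] gap 0.0076 t 16.1
```

Towards the piston it gives only 0.4 mm with a reaction of about 3 N, so the pad is either held by friction or already touching the piston. Either position is inside the allowed x range, so I press home again.

move_arm([
  [0.15, 0, 0, 0, -1],
  [0, 0.05, 0.15, 0, -1],
  [0, 0, 0.15, 0, -1],
  [0, 0, 0, 0, -1],
  [0, 0, 0, 0, -1],
])

```text
t: 16.6
tcp_pos: [0.564, 0.1904, 0.1187]
tcp_rot: [0.005, 0.643, 0.766, 0.002]
contact_force: [1.1, -7.9, 17.2]
finger_gap: 0.0075
```

```bash
python3 st.py; python3 go.py .5649 .1752 .18 1.746
```

```text
pad in caliper mm [-4.1  3.1  5.9] F cal [-0.3 -7.9 17.2] T [-1.28 -0.23  0.07] gap 0.0075 t 16.6
t 16.6 tcp [0.564  0.1904 0.1187] yaw 1.7453 tilt [-0.0043  0.0094 -0.9999] F [ 1.1 -7.9 17.2] gap 0.0075
shift cm [-1.54 -0.11 -6.13] turn -0.001 q [ 0.26  0.41  1.59 -0.01  1.13  0.09]
```

```bash
python3 -c "
from cell import env
print(env.finish_job())"; python3 st.py
```

```text
the job is handed in; nothing more can be done
None
the job is handed in; nothing more can be done
```

I took the small black pad out of its carton, carried it to the caliper, lowered it about 10 mm towards -y of home, and slid it under the lip to the back wall. It is pressed against the leaf spring and still gripped (100 N set). I handed the job in about 17 s into the 42 s.

**Last checks before handing in**
- **Height:** the pad's origin came out at caliper z 5.9 mm, where home is 6. Downward travel stopped there, with about 19 N of net press.
- **Length:** the pad stopped against the back wall with about 8 N lengthwise.
- **Alignment:** the tool was tilted about 0.01 rad, and its yaw was within a few mrad of my camera estimate of the caliper's.

**What disagreed or failed**
- **Finger tips:** the pictures showed them 25–30 mm higher than the reported TCP. The first close was empty, so I regrasped lower, guided by the pictures.
- **Lengthwise stop:** it came about 3 mm beyond my camera-based estimate of home. I trusted the contact.
- **Side-to-side position:** the pad's x reads about -4.1 mm. When I pushed it towards the piston for more margin, it hardly moved: either friction held it or it was already touching the piston.
- **Pin hole:** I could not see it directly in the final views.
- **Other things on the bench:** I did not re-measure them at the end. The forces gave no sign of touching anything on the way.

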